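# Open the sealed sample pots

### The job

Get the sample pots open and over to the square marks. Slide each pot that still has its stopper under the pair of hold-down rails in the middle of the plate, rock the stopper there from side to side while pulling it up until it comes out (it will not come straight), and put the stopper in the steel tray. Every pot, also one that is already open, must end upright on a square mark, one pot to a mark, and is only ever slid along the plate, never lifted off it or tipped; leave the bottle and the beaker alone.

Things in the scene. Friction and masses are not known exactly. Their poses are not given: they have to be found in the camera images.
- plate: Flat bare-metal work plate fixed on the worktop, 335 (x) x 620 (y) x 6 mm; origin at the centre of its underside, z = 0; its top is 6 mm higher. Two low steel hold-down rails stand on it, running along its y axis over y = -35..+35 mm, either side of a lane centred at plate x = -40 mm. Marks for pots are printed near both ends.
- rails_mid (a point): On the plate top, middle of the lane between the rails. The lane is 100 mm wide between the rails' feet (outer faces 120 mm apart); rail lips reach in over it at 8 to 13 mm above the plate top, leaving a slot 78 mm wide. A pot's flange slides in under the lips from either end with 2 mm play above; within 30 mm of this point a pot is held down, but can still slide and turn.
- ring_marks: Three black ring outlines (104 mm outside) printed on the plate in a row along its x axis, 108 mm apart, near one y end of the plate (left or right, it varies); origin on the plate top at the middle ring, axes as the plate's. The pots start here, one near each ring, within 10 mm.
- square_marks: Three black square outlines (102 mm) printed on the plate in the same way near the other end; origin on the plate top at the middle square.
- square_1 (a point): Centre of one of the three square marks, on the plate top, at x = -108 mm of square_marks.
- square_2 (a point): Centre of one of the three square marks, on the plate top, at x = 0 mm of square_marks.
- square_3 (a point): Centre of one of the three square marks, on the plate top, at x = 108 mm of square_marks.
- tray: Open steel tray fixed on the plate beyond the rails (on their +x side), 95 (x) x 130 (y) x 18 mm high, wall 3 mm, floor 3 mm; origin at the centre of its underside on the plate top, axes as the plate's.
- pot_1: Grey plastic pot, loose, about 0.35 kg: round foot flange of 92 mm diameter, 6 mm thick, and on it an upright box-shaped body 36 (x) x 60 (y) mm, its rim 60 mm above the underside. Origin at the centre of the underside, z up. The body can be gripped from above across its 60 mm (y). Starts on a ring mark, turned up to 0.5 rad from the plate's axes.
- pot_2: Pot like pot_1. All pots are alike inside: cavity 28 (x) x 52 (y) mm, 54 mm deep; at the mouth two lips 3 mm thick, on the +y and -y sides and flush with the rim, leave an opening 28 (x) x 35 (y) mm.
- pot_3: Pot like pot_1. Slide a pot by its body, gripped low: dragged by the stopper's grip plate it can tip. With the stopper seated the whole stands 95 mm tall.
- stopper_1: Stiff black stopper in pot_1, 60 g; absent (None) when that pot is already open. Origin at the centre of the head's underside, which rests on the pot rim when seated; axes as the pot's, z up. Head 34 (x) x 48 (y) x 5 mm; above it an upright grip plate 30 (x) x 12 (y) mm, up to 35 mm above the origin; below it a shank 24 x 24 mm, 42 mm long.
- stopper_2: Like stopper_1, in pot_2 or absent. On all stoppers three barbs 3 mm thick reach out to 20 mm from the axis: on the +y side centred 8.5 mm, on the -y side 22.5 mm, on the +y side 36.5 mm below the origin. Each catches under the lip of its side, so a straight pull is blocked. Leaning the grip towards -y lets +y barbs pass, towards +y the -y barb.
- stopper_3: Like stopper_1, in pot_3 or absent. How all come out: push the grip sideways to -y, leaning 8 deg with 7 mm of shift at the rim (pivot near the shank's foot), and lift to 13 mm; swing over to +y at 15 mm up, lift to 27 mm; back to -y at 29 mm, lift to 44 mm; then straight up. Keep to these heights within 2 mm. The pot gives a little. Leaned the wrong way it stays caught.
- amber: Amber glass bottle with black cap, 60 mm across, 102 mm tall, a bystander beyond the plate; origin at its underside.
- beaker: Glass beaker 71 mm across, 92 mm tall, a bystander beyond the plate; origin at its underside.

How it is judged:
By the outcome, as a careful person would: the job done as asked, in the order asked, and still so for the second after the job is handed in, with the robot touching nothing.
Of stopper_1, stopper_2, stopper_3 only 2 to 3 are there at a start; the rules pass over those that are not, and their reading is None.
At some moment in a run one of pot_1, pot_2, pot_3 may be knocked a few centimetres aside while the robot is not near it.
Once in a run the grip may slacken for a moment while it holds something.
It also fails if it takes over 210 s, if anything falls off the work surface, if the arm or the gripper's body presses on something with over 40 N, if the wrist force passes 120 N, or if a joint passes its speed limit or range.

### The arm

A 7-joint arm with a two-finger parallel gripper is mounted at the origin on a cart in front of the work surface, level with it; the furniture and walls round the work are solid. World frame = base frame: x ahead of the robot, y to its left, z up, the work surface at z = 0. Lengths are in m, angles in rad, forces in N, time in s.
With the tool pointing down it reaches from about 0.425 to 1.025 m from the base axis. Payload 3.6 kg.
Tool frame: the origin (TCP) lies midway between the tips of the shut fingers; the grasp point (between the pads) lies 19 mm behind it (manip.grip_depth is the distance from the TCP to the grasp point, in m); z points along the fingers, y is the line along which they close (so a half turn about z gives the same grasp; the last joint's range is limited). The gripper opens to 85 mm and grips with 20 to 120 N. Pads are 22 mm wide; open, the fingers measure 114 mm over their backs; the gripper's body (76 mm by 85 mm) begins 54 mm behind the grasp point. The pads swing forward as they close: fully open they stand 13 mm farther back than shut.
Start: joints at [-1.407, 0.591, 0.048, 1.609, -0.033, 0.943, -0.034], TCP at [0.184, 0.701, 0.231] pointing down, gripper open.
Joint ranges: [-2.69, 2.69], [-0.47, 2.24], [-1.27, 1.36], [0.19, 2.51], [-1.53, 4.68], [0.08, 2.07], [-3.09, 3.09]. Speed limits (rad/s): [2.57, 2.57, 3.14, 3.14, 3.14, 3.14, 3.14].

### API

Orientations are given as a unit quaternion [x, y, z, w].
In Python, from plant import manip gives the robot as it stands.
- The arm moves only by the shell command python3 steer.py, which reads ROWS from standard input. ROWS is a JSON list that holds a single list of rows (three levels of brackets), with 1 to 8 rows, each of 7 numbers: the finger opening in m, then dx, dy, dz in m, then a rotation vector rx, ry, rz in rad; each row is the pose to reach, as a shift and turn from the pose commanded when the command began, along the tool's axes at that moment; what a row does not reach only later rows make up. A row lasts 1/10 s, in which the tool goes at most 0.05 m and 0.15 rad, less where a joint would pass 70% of its speed; a pose out of reach is approached as far as the arm can. The fingers move at their own pace and stop on an object; the grip force is fixed at half the most. Time passes only in rows, so rows that do not move let the fingers close. It prints the time, the measured TCP pose, the force, the opening and the grip force at its end. Input that does not fit is refused with a message, and nothing moves.
- manip.observe(): the state, without advancing time (a new reading comes with each control period).
- manip.snapshot(name): name is "side" or "top" or "wrist"; returns a dict with "img" (384x512x3 uint8, blue, green, red), "vertical_fov" (degrees; the focal length in pixels is half the picture's height over the tangent of half this angle, whatever the lens; pixels are square), "cx", "cy" (the principal point, pixels), "position" and "rotation" of the camera in the world; the wrist camera has in their place "hand_eye" (4x4, takes a point from camera to tool coordinates, whose origin is the TCP and whose axes are the flange's). Camera axes: x right, y up, looking along -z (the intrinsics and any distortion apply to the point x, -y, -z); pixel columns grow to the right and rows downward; lengths in m; the calibration is good to about 2 mm. A picture is of the moment at which its call begins: read the wrist's pose just before it. There is no depth.
- manip.sign_off(): hands the job in; it is judged then, once.
The state is a dict: "time_s": time; "joint_pos": joint angles; "joint_vel": joint speeds; "tau": joint torques, N m; "ee_pos": TCP position; "eef_rot": TCP orientation; "contact_force": force on the tool from outside, world axes, zero at the start; "wrist_torque": the same for the moment, N m; "width": finger opening in m; "finger_force": force on a finger pad.
Only numpy, scipy, OpenCV 4.12 (cv2) and the standard library are available. Lean on these libraries where they do the work, as an engineer would, in place of code of your own. Each camera call takes 0.05 s, during which the arm holds its last target. There are 200 camera calls.

## Working session

There is one attempt and no reset: what is moved stays moved. The work goes in short steps, Python scripts to look and compute and a shell command to move; the robot and the scene stay as the last step left them, time stands still between calls to the robot, and variables do not carry over. Pictures are saved under pics/ and viewed, at most 14 in all, crops included, and the job is handed in when it is done.

```bash
ls; mkdir -p pics
python3 - <<'E'
from plant import manip
import cv2,numpy as np
s=manip.observe();print({k:np.round(v,3).tolist() for k,v in s.items()})
ims=[]
for n in("side","top","wrist"):
    d=manip.snapshot(n);cv2.imwrite(f"pics/a_{n}.png",d["img"])
    print(n,{k:np.round(v,4).tolist() for k,v in d.items() if k!="img"})
E
```

```text
pics
plant.py
steer.py
{'time_s': 0.0, 'joint_pos': [-1.408, 0.592, 0.048, 1.61, -0.033, 0.943, -0.034], 'joint_vel': [0.001, -0.001, -0.001, -0.001, -0.001, 0.001, -0.0], 'tau': [-0.001, -54.87, 1.547, -19.813, 0.01, 0.009, 0.0], 'ee_pos': [0.184, 0.7, 0.23], 'eef_rot': [0.128, 0.992, -0.001, -0.0], 'contact_force': [-0.291, 0.344, -0.335], 'wrist_torque': [-0.009, -0.071, -0.002], 'finger_force': 0.0, 'width': 0.085}
side {'vertical_fov': 46.9046, 'cx': 253.103, 'cy': 192.809, 'position': [0.0493, -0.772, 0.8461], 'rotation': [0.4146, -0.1247, -0.2814, 0.8563]}
top {'vertical_fov': 47.4101, 'cx': 253.5622, 'cy': 188.6848, 'position': [0.4789, -0.0164, 1.0867], 'rotation': [-0.0351, 0.0335, 0.7111, -0.7014]}
wrist {'vertical_fov': 61.2018, 'cx': 255.0569, 'cy': 191.617, 'hand_eye': [[0.0002, 0.9467, 0.3221, 0.0827], [1.0, 0.0003, -0.0016, 0.0009], [-0.0016, 0.3221, -0.9467, -0.1425], [0.0, 0.0, 0.0, 1.0]]}
61 steer.py
```
View pics/a_top.png

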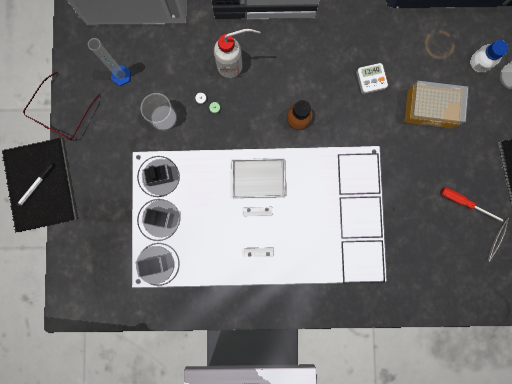

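View pics/a_side.png

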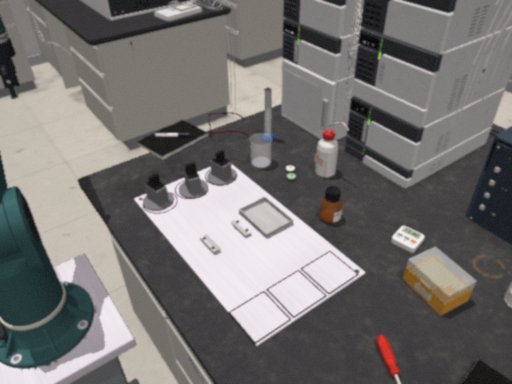

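The top view shows the plate at columns 132-385, rows 147-287. The rings and pots are on the left (+y) at about (158,176), (158,219) and (157,265). The squares are on the right at (359,174), (361,217) and (363,262), with the tray at (259,178) and the rails at (258,211) and (259,252). The side view shows the pots at (158,195), (193,183) and (221,170). I'll zoom in on the pots to see which have stoppers.

Create h.py:
```python
import numpy as np,cv2
from scipy.spatial.transform import Rotation as R
from plant import manip
def cam(d,s=None):
    f=192/np.tan(np.radians(d["vertical_fov"])/2)
    if "hand_eye" in d:
        H=np.array(d["hand_eye"]);Rt=R.from_quat(s["eef_rot"]).as_matrix()
        M=Rt@H[:3,:3];p=Rt@H[:3,3]+s["ee_pos"]
    else: M=R.from_quat(d["rotation"]).as_matrix();p=np.array(d["position"])
    return f,d["cx"],d["cy"],M,np.array(p)
def ray(c,uv):
    f,cx,cy,M,p=c;uv=np.atleast_2d(uv).astype(float)
    v=np.c_[(uv[:,0]-cx)/f,-(uv[:,1]-cy)/f,-np.ones(len(uv))]@M.T
    return p,v
def onz(c,uv,z):
    p,v=ray(c,uv);return (p+v*((z-p[2])/v[:,2])[:,None])
def proj(c,P):
    f,cx,cy,M,p=c;q=(np.atleast_2d(P)-p)@M
    return np.c_[cx-f*q[:,0]/q[:,2],cy+f*q[:,1]/q[:,2]]
def tri(c1,u1,c2,u2):
    p,v=ray(c1,u1);q,w=ray(c2,u2);v=v[0];w=w[0]
    a=np.linalg.lstsq(np.c_[v,-w],q-p,rcond=None)[0]
    A=p+a[0]*v;B=q+a[1]*w;return (A+B)/2,np.linalg.norm(A-B)
```

Run:
```python
from h import *
t=cv2.imread("pics/a_top.png");s=cv2.imread("pics/a_side.png")
a=cv2.resize(t[145:290,125:190],None,fx=4,fy=4,interpolation=2)
b=cv2.resize(s[140:220,130:240],None,fx=4.5,fy=4.5,interpolation=2)
o=np.zeros((590,770,3),np.uint8);o[:580,:260]=a;o[:360,265:760]=b;cv2.imwrite("pics/b.png",o)
d=manip.snapshot("top");c=cam(d);g=cv2.cvtColor(d["img"],6)
n,l,st,_=cv2.connectedComponentsWithStats((g>170).astype(np.uint8))
i=1+np.argmax(st[1:,4]);m=(l==i).astype(np.uint8);cn=max(cv2.findContours(m,0,2)[0],key=cv2.contourArea)
r=cv2.minAreaRect(cn);print(r);P=onz(c,cv2.boxPoints(r),.006);print(P.round(4),P[:,:2].mean(0))
print(np.linalg.norm(P-np.roll(P,1,0),axis=1))
```

```text
((257.1335144042969, 216.19607543945312), (135.50184631347656, 253.46946716308594), 88.65737915039062)
[[ 0.6822  0.2966  0.006 ]
 [ 0.6883 -0.3384  0.006 ]
 [ 0.3543 -0.3321  0.006 ]
 [ 0.3483  0.2842  0.006 ]] [ 0.51825747 -0.02241061]
[0.3342093  0.6350617  0.3340814  0.61630214]
```

View pics/b.png

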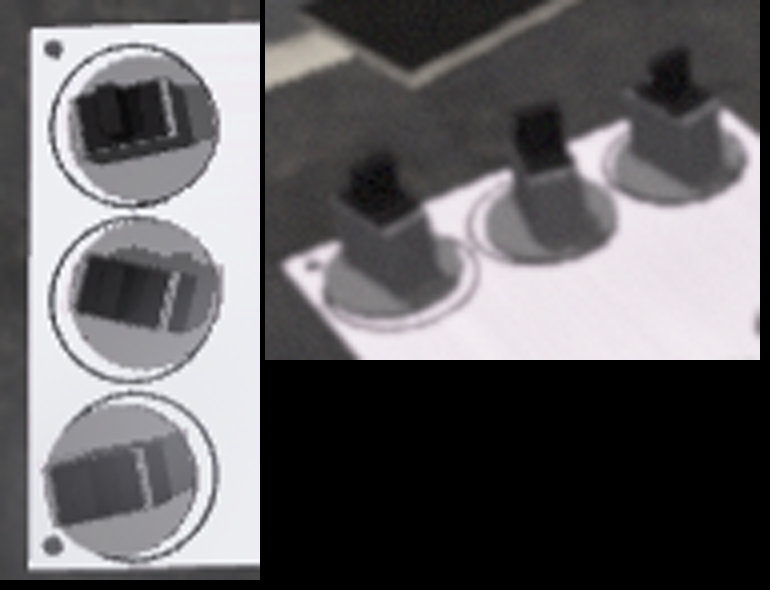

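All three pots carry stoppers: black grip plates stand on the bodies at (372,185), (540,130) and (670,75) of the crop. I'll move the wrist camera over the pots and fit the plate.

```bash
echo '[[[0.085, -0.2, -0.2, -0.1, 0, 0, -0.15], [0.085, -0.2, -0.2, -0.1, 0, 0, -0.257], [0.085, -0.2, -0.2, -0.1, 0, 0, -0.257], [0.085, -0.25, -0.25, -0.1, 0, 0, -0.257], [0.085, -0.3, -0.3, -0.1, 0, 0, -0.257], [0.085, -0.33, -0.33, -0.1, 0, 0, -0.257], [0.085, -0.35, -0.35, -0.1, 0, 0, -0.257], [0.085, -0.37, -0.37, -0.1, 0, 0, -0.257]]]' | python3 steer.py
echo '[[[0.085, 0, -0.16, 0.02, 0, 0, 0], [0.085, 0, -0.16, 0.02, 0, 0, 0], [0.085, 0, -0.16, 0.02, 0, 0, 0], [0.085, 0, -0.16, 0.02, 0, 0, 0], [0.085, 0, -0.16, 0.02, 0, 0, 0], [0.085, 0, -0.16, 0.02, 0, 0, 0]]]' | python3 steer.py
cat > look.py <<'E'
import sys
from h import *
s=manip.observe();d=manip.snapshot("wrist");cv2.imwrite(f"pics/{sys.argv[1]}.png",d["img"])
np.save(f"pics/{sys.argv[1]}.npy",np.array([s["ee_pos"],s["eef_rot"],d["vertical_fov"],d["cx"],d["cy"],d["hand_eye"]],dtype=object),allow_pickle=True)
print(np.round(s["ee_pos"],4),np.round(R.from_quat(s["eef_rot"]).as_matrix(),3).tolist(),np.round(s["joint_pos"],2))
E
python3 look.py c1
```

```text
time_s: 1.0
ee_pos: [0.3808, 0.3639, 0.3186]
eef_rot: [-0.0, 1.0, 0.0, 0.0]
contact_force: [1.3, 1.2, 0.8]
width: 0.0849
finger_force: 0.0
time_s: 1.6
ee_pos: [0.3805, 0.2072, 0.2985]
eef_rot: [-0.001, 1.0, 0.001, 0.001]
contact_force: [-0.8, 0.6, 0.6]
width: 0.085
finger_force: 0.0
[0.3805 0.2072 0.2985] [[-1.0, -0.001, 0.001], [-0.001, 1.0, 0.001], [-0.001, 0.001, -1.0]] [-0.71  0.13  0.12  2.16 -0.02  0.85  0.99]
```

View pics/c1.png

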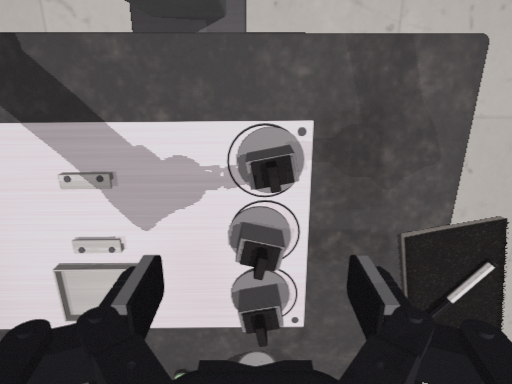

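Run:
```python
from h import *
d=manip.snapshot("top");cv2.imwrite("pics/top0.png",d["img"]);c=cam(d)
t=cv2.imread("pics/a_top.png") # arm-free picture
g=cv2.cvtColor(t,6);m=(g>150).astype(np.uint8)
n,l,st,_=cv2.connectedComponentsWithStats(m[:300]);
# all bright in plate region
mm=np.zeros_like(g);mm[140:295,125:395]=m[140:295,125:395]
h=cv2.convexHull(np.vstack([x for x in cv2.findContours(mm,0,2)[0] if cv2.contourArea(x)>200]))
q=cv2.approxPolyDP(h,8,True)[:,0];print(q.tolist())
P=onz(c,q,.006);print(P.round(4).tolist())
print([round(np.linalg.norm(P[i]-P[(i+1)%len(P)]),4) for i in range(len(P))],P[:,:2].mean(0))
# squares: inner white regions ; tray: gray
w=cv2.morphologyEx(m,0,np.ones((2,2)))
for k in range(1,n):
    x,y,ww,hh,a=st[k]
    if 600<a<3000: 
        cc=max(cv2.findContours((l==k).astype(np.uint8),0,2)[0],key=cv2.contourArea)
        r=cv2.minAreaRect(cc);print(r,onz(c,r[0],.006).round(4))
```

```text
[[379, 147], [385, 281], [132, 286], [133, 152]]
[[0.6846, -0.3301, 0.006], [0.3542, -0.331, 0.006], [0.3504, 0.2843, 0.006], [0.6807, 0.2862, 0.006]]
[np.float64(0.3304), np.float64(0.6153), np.float64(0.3302), np.float64(0.6163)] [ 0.51744979 -0.02267268]
((438.14886474609375, 100.39683532714844), (46.177162170410156, 34.38468933105469), 6.911226749420166) [[ 0.8019 -0.4846  0.006 ]]
((358.6427001953125, 173.49591064453125), (38.04161834716797, 38.44145202636719), 88.36341857910156) [[ 0.6184 -0.2767  0.006 ]]
((360.5, 217.0), (38.0, 39.0), 90.0) [[ 0.5103 -0.2773  0.006 ]]
((362.84814453125, 261.006591796875), (39.614749908447266, 38.96318817138672), 87.51044464111328) [[ 0.4029 -0.279   0.006 ]]
```

The wrist view shows three stoppered pots at about (270,160), (262,235) and (260,300), with the rails at (85,180) and (97,245) and the tray at (100,290). The rings are on the +y side, which is image right. The plate fit gives centre (0.5175,-0.0225), yaw about 0.006, and sizes within 1% of the text. I'll enlarge the pots to measure yaw.

Run:
```python
import cv2,numpy as np
i=cv2.imread("pics/c1.png")[120:345,215:315]
g=cv2.cvtColor(i,6)
lab=np.clip((g.astype(float)/255)**.6*255,0,255).astype(np.uint8)
a=cv2.resize(lab,None,fx=2.6,fy=2.6,interpolation=2)
q=cv2.pyrMeanShiftFiltering(i,4,12);b=cv2.resize(cv2.applyColorMap(cv2.cvtColor(q,6)*2,cv2.COLORMAP_JET),None,fx=2.6,fy=2.6,interpolation=0)
cv2.imwrite("pics/d.png",np.hstack([cv2.cvtColor(a,8),b]))
for u,v in[(55,30),(55,55),(55,72),(45,110),(45,117),(45,128),(45,165),(45,180),(45,190)]:print((u+215,v+120),g[v,u])
```

```text
(270, 150) 65
(270, 175) 38
(270, 192) 128
(260, 230) 67
(260, 237) 68
(260, 248) 18
(260, 285) 133
(260, 300) 64
(260, 310) 54
```

View pics/d.png

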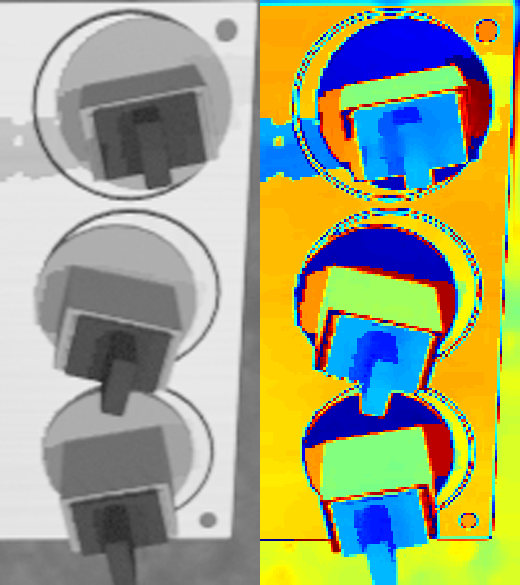

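The enlarged view shows each pot's front (-x) body face as a clean trapezoid, with the stopper head and grip beyond it. I'll measure from those faces.

```bash
cat > pots.py <<'E'
import sys
from h import *
# pots from wrist picture: -x face corners -> edge at rim (z .066) and at flange (z .012)
def quads(g,lo=58,hi=88,amin=200):
    m=cv2.morphologyEx(cv2.inRange(g,lo,hi),2,np.ones((3,3)));out=[]
    n,l,st,ce=cv2.connectedComponentsWithStats(m,connectivity=4)
    for k in range(1,n):
        if amin<st[k,4]<6000:
            cc=max(cv2.findContours((l==k).astype(np.uint8),0,1)[0],key=cv2.contourArea)
            h=cv2.convexHull(cc)
            if cv2.contourArea(h)>st[k,4]*1.35: continue
            q=cv2.approxPolyDP(h,.05*cv2.arcLength(h,True),True)[:,0]
            if len(q)==4:out.append(q)
    return out
if __name__=="__main__":
    a=np.load(f"pics/{sys.argv[1]}.npy",allow_pickle=True)
    c=cam(dict(vertical_fov=a[2],cx=a[3],cy=a[4],hand_eye=a[5]),dict(ee_pos=a[0],eef_rot=a[1]))
    g=cv2.cvtColor(cv2.imread(f"pics/{sys.argv[1]}.png"),6)
    for q in quads(g):
        q=q[np.argsort(q[:,1])];r=[]
        for e,z in((q[:2],.012),(q[2:],.066)):
            e=e[np.argsort(e[:,0])].astype(float);P=onz(c,e+[[-.5,0],[.5,0]],z)[:,:2];d=P[1]-P[0];L=np.hypot(*d)
            yaw=np.arctan2(-d[0],d[1]);C=P.mean(0)+.018*np.array([d[1],-d[0]])/L
            r.append([*C.round(4),round(yaw,3),round(L,4)])
        print(q.tolist(),"foot",r[0],"rim",r[1])
E
python3 pots.py c1
```

```text
[[241, 223], [281, 230], [238, 237], [284, 246]] foot [np.float64(0.5156), np.float64(0.2147), np.float64(-0.185), np.float64(0.0606)] rim [np.float64(0.5115), np.float64(0.2131), np.float64(-0.21), np.float64(0.062)]
[[276, 284], [239, 290], [280, 305], [239, 311]] foot [np.float64(0.6186), np.float64(0.2163), np.float64(0.183), np.float64(0.0599)] rim [np.float64(0.6148), np.float64(0.2183), np.float64(0.17), np.float64(0.0592)]
```

Run:
```python
from h import *
import pots
a=np.load("pics/c1.npy",allow_pickle=True)
c=cam(dict(vertical_fov=a[2],cx=a[3],cy=a[4],hand_eye=a[5]),dict(ee_pos=a[0],eef_rot=a[1]))
for e,z in(([[246,153.5],[291.5,145.5]],.012),([[246.5,161.5],[295,154]],.066)):
    P=onz(c,e,z)[:,:2];d=P[1]-P[0];L=np.hypot(*d);print((P.mean(0)+.018*np.array([d[1],-d[0]])/L).round(4),np.arctan2(-d[0],d[1]).round(3),L.round(4))
# top: flange+body = non-white blobs inside rings
t=cv2.imread("pics/a_top.png");g=cv2.cvtColor(t,6);d=manip.snapshot("top");ct=cam(d)
for (u,v),pz in(((158,265),None),((158,219),None),((158,176),None)):
    m=cv2.morphologyEx(cv2.inRange(g,0,140),2,np.ones((3,3)))
    n,l,st,ce=cv2.connectedComponentsWithStats(m,connectivity=4);k=l[v,u]
    cc=max(cv2.findContours((l==k).astype(np.uint8),0,1)[0],key=cv2.contourArea)
    if st[k,4]<3000:
        (x,y),r=cv2.minEnclosingCircle(cc);print("top",st[k],(x,y,r),onz(ct,[x,y],.012).round(4))
# triangulate the rim edge corners / rails top between views
R1=onz(c,[[85,180],[97,245]],.019);R2=onz(ct,[[258,211.5],[259,252.5]],.019);print("rails",R1.round(4).tolist(),R2.round(4).tolist())
print(tri(c,[85,180],ct,[259,252.5]),tri(c,[97,245],ct,[258,211.5]))
P=np.array([.5175,-.0225]);y=.006;Rm=np.array([[np.cos(y),-np.sin(y)],[np.sin(y),np.cos(y)]]);print("lane mid",P+Rm@[-.04,0])
```

```text
[0.4027 0.2305] 0.177 0.0617
[0.4016 0.2302] 0.157 0.0577
top [137 253  37  24 605] (154.5, 264.5, 19.300357818603516) [[0.4018 0.2286 0.012 ]]
top [143 207  37  22 609] (161.0, 218.0, 18.43918800354004) [[0.5144 0.2136 0.012 ]]
top [143 164  37  23 664] (160.53390502929688, 176.36441040039062, 18.653329849243164) [[0.6174 0.2154 0.012 ]]
rails [[0.4255, -0.0213, 0.019], [0.5241, -0.0204, 0.019]] [[0.5267, -0.0247, 0.019], [0.4276, -0.0257, 0.019]]
(array([ 0.42747984, -0.0255559 ,  0.0114605 ]), np.float64(0.0006535627473907568)) (array([ 0.52738273, -0.02443636,  0.01217577]), np.float64(0.0009513569042693698))
lane mid [ 0.47750072 -0.02274   ]
```

```bash
echo '[[[0.085, -0.05, 0.009, 0.03, 0, 0, -0.1], [0.085, -0.1, 0.009, 0.06, 0, 0, -0.177], [0.085, -0.15, 0.009, 0.09, 0, 0, -0.177], [0.085, -0.2, 0.009, 0.1, 0, 0, -0.177], [0.085, -0.2365, 0.009, 0.1, 0, 0, -0.177], [0.085, -0.2365, 0.009, 0.1, 0, 0, -0.177], [0.085, -0.2365, 0.009, 0.1, 0, 0, -0.177], [0.085, -0.2365, 0.009, 0.1, 0, 0, -0.177]]]' | python3 steer.py; python3 look.py e1
```

```text
time_s: 2.55
ee_pos: [0.615, 0.2161, 0.1977]
eef_rot: [-0.089, 0.996, 0.0, -0.001]
contact_force: [-0.9, -0.2, 0.1]
width: 0.0847
finger_force: 0.0
[0.615  0.2161 0.1977] [[-0.984, -0.178, -0.002], [-0.178, 0.984, 0.0], [0.002, 0.001, -1.0]] [-0.49  0.54  0.12  1.81 -0.09  0.8   1.43]
```

View pics/e1.png

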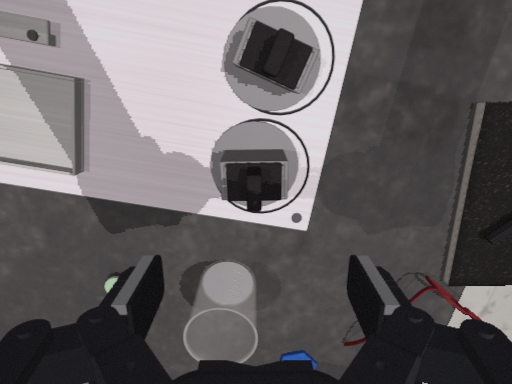

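The pot face is parallel to the fingers at (254,155) with the grip at (254,175), and the beaker stands clear beyond at (225,300). I'll re-measure from this second place.

```bash
python3 pots.py e1
python3 - <<'E'
import cv2
g=cv2.cvtColor(cv2.imread("pics/e1.png"),6)
print(g[140:210:2,240].tolist(),g[157,215:295:2].tolist())
E
```

```text
[[282, 150], [225, 150], [286, 158], [220, 161]] foot [np.float64(0.6172), np.float64(0.2162), np.float64(0.179), np.float64(0.0594)] rim [np.float64(0.6145), np.float64(0.2162), np.float64(0.224), np.float64(0.0579)]
[143, 142, 142, 142, 141, 73, 65, 65, 66, 64, 63, 127, 31, 39, 28, 28, 27, 29, 24, 28, 28, 28, 24, 24, 25, 24, 25, 24, 22, 25, 40, 137, 159, 166, 49] [96, 96, 96, 86, 67, 65, 66, 64, 64, 66, 67, 67, 65, 65, 65, 65, 66, 66, 66, 64, 66, 65, 64, 66, 65, 64, 66, 67, 63, 65, 66, 66, 66, 65, 65, 68, 126, 129, 129, 129]
```

```bash
echo '[[[0.085, -0.001, 0, 0.05, 0, 0, 0], [0.085, -0.001, 0, 0.1, 0, 0, 0], [0.085, -0.001, 0, 0.14, 0, 0, 0], [0.085, -0.001, 0, 0.163, 0, 0, 0], [0.085, -0.001, 0, 0.163, 0, 0, 0], [0.085, -0.001, 0, 0.163, 0, 0, 0]]]' | python3 steer.py; echo '[[[0.04, 0, 0, 0, 0, 0, 0], [0.04, 0, 0, 0, 0, 0, 0], [0.04, 0, 0, 0, 0, 0, 0], [0.04, 0, 0, 0, 0, 0, 0], [0.04, 0, 0, 0, 0, 0, 0], [0.04, 0, 0, 0, 0, 0, 0], [0.04, 0, 0, 0, 0, 0, 0], [0.04, 0, 0, 0, 0, 0, 0]]]' | python3 steer.py
```

```text
time_s: 3.2
ee_pos: [0.6168, 0.2159, 0.0361]
eef_rot: [-0.089, 0.996, 0.0, -0.0]
contact_force: [0.8, -0.7, 0.6]
width: 0.0851
finger_force: 0.0
time_s: 4.0
ee_pos: [0.6191, 0.2159, 0.0377]
eef_rot: [-0.089, 0.996, 0.001, 0.002]
contact_force: [-1.2, -0.0, 6.6]
width: 0.0586
finger_force: 66.8
```

```bash
echo '[[[0.04, 0.0027, -0.0152, 0, 0, 0, 0.02], [0.04, 0.0054, -0.0304, 0, 0, 0, 0.05], [0.04, 0.0081, -0.0456, 0, 0, 0, 0.08], [0.04, 0.0108, -0.0608, 0, 0, 0, 0.11], [0.04, 0.0135, -0.076, 0, 0, 0, 0.14], [0.04, 0.0162, -0.0912, 0, 0, 0, 0.17], [0.04, 0.0192, -0.1063, 0, 0, 0, 0.178], [0.04, 0.0192, -0.1063, 0, 0, 0, 0.178]]]' | python3 steer.py
```

```text
time_s: 4.8
ee_pos: [0.6201, 0.1057, 0.0377]
eef_rot: [0.002, 1.0, 0.0, 0.003]
contact_force: [0.2, -2.7, 8.4]
width: 0.0589
finger_force: 66.9
```

```bash
echo '[[[0.04, 0.02, 0.001, 0, 0, 0, 0.002], [0.04, 0.04, 0.001, 0, 0, 0, 0.002], [0.04, 0.06, 0.001, 0, 0, 0, 0.002], [0.04, 0.08, 0.001, 0, 0, 0, 0.002], [0.04, 0.1, 0.001, 0, 0, 0, 0.002], [0.04, 0.12, 0.001, 0, 0, 0, 0.002], [0.04, 0.141, 0.001, 0, 0, 0, 0.002], [0.04, 0.141, 0.001, 0, 0, 0, 0.002]]]' | python3 steer.py
cat > shot.py <<'E'
import sys
from h import *
n=sys.argv[1];x0,y0,x1,y1=map(int,sys.argv[3:7]);d=manip.snapshot(sys.argv[2]);cv2.imwrite(f"pics/{n}_f.png",d["img"])
i=d["img"][y0:y1,x0:x1];k=min(780/(x1-x0),580/(y1-y0));cv2.imwrite(f"pics/{n}.png",cv2.resize(i,None,fx=k,fy=k,interpolation=2));print("scale",k)
E
python3 shot.py f1 top 125 140 395 295
```

```text
time_s: 5.6
ee_pos: [0.4789, 0.1095, 0.0377]
eef_rot: [0.001, 1.0, 0.001, 0.004]
contact_force: [0.4, 2.1, 15.2]
width: 0.0589
finger_force: 67.8
scale 2.888888888888889
```

View pics/f1.png

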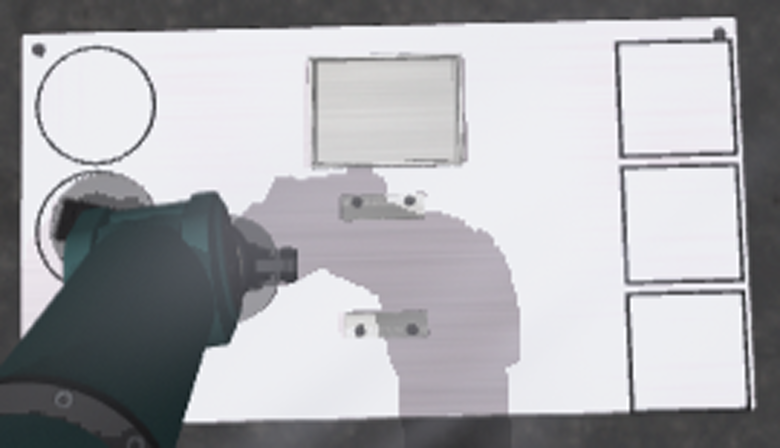

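The flange is visible at (265,270) in the crop, in line with the lane between the rails at (383,207) and (385,323). Its right edge at (283,268) matches the lane's centre row of about 266. I'll slide it in, checking force midway.

```bash
echo '[[[0.04, 0.001, -0.01, -0.001, 0, 0, 0.002], [0.04, 0.001, -0.022, -0.001, 0, 0, 0.002], [0.04, 0.001, -0.034, -0.001, 0, 0, 0.002], [0.04, 0.001, -0.046, -0.001, 0, 0, 0.002], [0.04, 0.001, -0.058, -0.001, 0, 0, 0.002], [0.04, 0.001, -0.07, -0.001, 0, 0, 0.002]]]' | python3 steer.py; echo '[[[0.04, 0, -0.01, 0, 0, 0, 0], [0.04, 0, -0.02, 0, 0, 0, 0], [0.04, 0, -0.03, 0, 0, 0, 0], [0.04, 0, -0.04, 0, 0, 0, 0], [0.04, 0, -0.05, 0, 0, 0, 0], [0.04, 0, -0.059, 0, 0, 0, 0], [0.04, 0, -0.064, 0, 0, 0, 0], [0.04, 0, -0.064, 0, 0, 0, 0]]]' | python3 steer.py
```

```text
time_s: 6.25
ee_pos: [0.4778, 0.0408, 0.0377]
eef_rot: [0.001, 1.0, 0.002, 0.003]
contact_force: [0.4, 8.6, 10.5]
width: 0.0586
finger_force: 67.3
time_s: 7.05
ee_pos: [0.477, -0.0247, 0.0377]
eef_rot: [0.002, 1.0, 0.001, 0.002]
contact_force: [0.8, 4.7, 12.4]
width: 0.0591
finger_force: 67.3
```

```bash
echo '[[[0.085, 0, 0, 0, 0, 0, 0], [0.085, 0, 0, 0, 0, 0, 0], [0.085, 0, 0, 0, 0, 0, 0], [0.085, 0, 0, -0.03, 0, 0, 0], [0.085, 0, 0, -0.08, 0, 0, 0], [0.085, 0, 0, -0.13, 0, 0, 0], [0.085, 0, 0, -0.16, 0, 0, 0], [0.085, 0, 0, -0.16, 0, 0, 0]]]' | python3 steer.py; python3 look.py g1;python3 pots.py g1
```

```text
time_s: 7.85
ee_pos: [0.4776, -0.0263, 0.2]
eef_rot: [0.003, 1.0, 0.0, 0.004]
contact_force: [-0.0, 0.3, -1.0]
width: 0.0851
finger_force: 0.0
[ 0.4776 -0.0263  0.2   ] [[-1.0, 0.006, 0.009], [0.006, 1.0, 0.0], [-0.009, 0.0, -1.0]] [-0.13  0.33  0.11  2.19 -0.06  0.62  1.59]
[[351, 0], [384, 14], [330, 22], [382, 24]] foot [np.float64(0.3513), np.float64(0.0709), np.float64(-0.341), np.float64(0.0337)] rim [np.float64(0.3728), np.float64(0.0518), np.float64(-0.039), np.float64(0.0406)]
[[304, 2], [306, 7], [285, 10], [286, 26]] foot [np.float64(0.3426), np.float64(0.006), np.float64(-0.944), np.float64(0.0049)] rim [np.float64(0.3541), np.float64(-0.019), np.float64(-1.407), np.float64(0.011)]
[[486, 72], [472, 79], [491, 111], [476, 113]] foot [np.float64(0.4091), np.float64(0.1977), np.float64(0.448), np.float64(0.0144)] rim [np.float64(0.4394), np.float64(0.1669), np.float64(0.119), np.float64(0.013)]
[[152, 256], [143, 256], [126, 303], [113, 304]] foot [np.float64(0.6055), np.float64(-0.15), np.float64(-0.006), np.float64(0.0116)] rim [np.float64(0.6288), np.float64(-0.163), np.float64(0.078), np.float64(0.0145)]
```

View pics/g1.png

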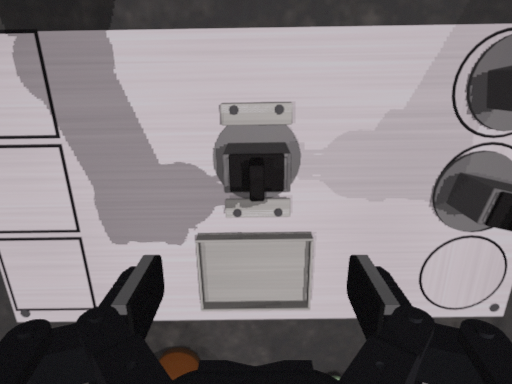

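Pot C sits between the rails (113,257 and 208,257) with its body at (257,170) and its grip at (257,180). The tray is at (256,272). The face is in shadow, so I need its grey profile.

Run:
```python
from h import *
a=np.load("pics/g1.npy",allow_pickle=True)
c=cam(dict(vertical_fov=a[2],cx=a[3],cy=a[4],hand_eye=a[5]),dict(ee_pos=a[0],eef_rot=a[1]))
g=cv2.cvtColor(cv2.imread("pics/g1.png"),6)
print(g[130:205,238].tolist());print(g[149,215:300].tolist());print("row185",g[185,215:300].tolist())
print("rails top outer", onz(c,[[257,102],[257,217]],.019).round(4).tolist())
```

```text
[120, 118, 119, 118, 118, 118, 119, 118, 118, 118, 117, 118, 103, 65, 54, 52, 52, 54, 53, 55, 53, 53, 49, 44, 31, 26, 29, 30, 31, 30, 31, 32, 29, 32, 31, 31, 31, 28, 28, 29, 30, 29, 32, 30, 32, 27, 28, 29, 31, 30, 29, 31, 33, 30, 31, 31, 24, 20, 19, 20, 18, 35, 63, 74, 78, 78, 101, 115, 100, 93, 110, 114, 127, 159, 159]
[104, 79, 81, 79, 78, 78, 78, 77, 78, 73, 58, 54, 56, 52, 54, 53, 54, 54, 52, 52, 53, 56, 54, 55, 54, 54, 53, 53, 54, 53, 52, 51, 54, 53, 52, 54, 53, 53, 53, 54, 53, 53, 53, 55, 54, 53, 51, 53, 53, 53, 52, 55, 52, 53, 54, 54, 54, 52, 55, 54, 53, 54, 52, 54, 53, 53, 52, 53, 54, 54, 51, 50, 53, 72, 96, 106, 106, 106, 106, 107, 106, 108, 106, 107, 120]
row185 [135, 135, 136, 135, 134, 135, 133, 130, 112, 96, 103, 104, 95, 86, 73, 34, 28, 30, 29, 29, 30, 31, 29, 31, 31, 31, 25, 16, 15, 20, 17, 14, 18, 14, 18, 21, 24, 28, 28, 28, 29, 29, 30, 28, 27, 27, 26, 26, 20, 25, 25, 26, 28, 28, 24, 24, 24, 26, 25, 26, 27, 27, 22, 25, 24, 26, 22, 27, 45, 83, 96, 84, 92, 101, 103, 152, 185, 186, 186, 185, 186, 186, 185, 186, 186]
rails top outer [[0.4157, -0.0228, 0.019], [0.5361, -0.0232, 0.019]]
```

```bash
sed -i 's/for q in quads(g):/lo,hi=(int(v) for v in (sys.argv[2:4] or (58,88)))\n    for q in quads(g,lo,hi):/' pots.py; python3 pots.py g1 45 62 | grep -E "^\[\[2"
cat >> h.py <<'E'
def wcam(n):
    a=np.load(f"pics/{n}.npy",allow_pickle=True)
    return cam(dict(vertical_fov=a[2],cx=a[3],cy=a[4],hand_eye=a[5]),dict(ee_pos=a[0],eef_rot=a[1])),cv2.cvtColor(cv2.imread(f"pics/{n}.png"),6)
def face(n,seed,tol=9):
    c,g=wcam(n);m=np.zeros((386,514),np.uint8);g=cv2.medianBlur(g,3)
    cv2.floodFill(g,m,seed,255,tol,tol,4|(255<<8)|cv2.FLOODFILL_FIXED_RANGE|cv2.FLOODFILL_MASK_ONLY)
    m=cv2.morphologyEx(m[1:-1,1:-1],2,np.ones((3,3)));cc=max(cv2.findContours(m,0,1)[0],key=cv2.contourArea)
    h=cv2.convexHull(cc);q=cv2.approxPolyDP(h,.03*cv2.arcLength(h,True),True)[:,0].astype(float)
    cx=q.mean(0);out=[]
    # corners: extreme by sign
    q4=np.array([max(q,key=lambda p:sx*(p[0]-cx[0])+3*sy*(p[1]-cx[1])) for sx,sy in((-1,-1),(1,-1),(-1,1),(1,1))])
    for e,z in((q4[:2],.012),(q4[2:],.066)):
        P=onz(c,e+[[-.5,0],[.5,0]],z)[:,:2];d=P[1]-P[0];L=np.hypot(*d)
        out.append([*(P.mean(0)+.018*np.array([d[1],-d[0]])/L).round(4).tolist(),float(np.arctan2(-d[0],d[1]).round(3)),float(L.round(4))])
    print(q4.tolist(),"foot",out[0],"rim",out[1])
E
python3 -c "
from h import *
face('g1',(257,149))"
```

```text
[[228.0, 144.0], [284.0, 143.0], [225.0, 153.0], [284.0, 153.0]] foot [0.4752, -0.0237, 0.012, 0.0583] rim [0.4731, -0.0255, -0.006, 0.0518]
```

```bash
echo '[[[0.05, 0.003, 0.0015, 0.05, 0, 0, 0], [0.05, 0.003, 0.0015, 0.09, 0, 0, 0], [0.05, 0.003, 0.0015, 0.114, 0, 0, 0], [0.05, 0.003, 0.0015, 0.123, 0, 0, 0], [0.05, 0.003, 0.0015, 0.123, 0, 0, 0], [0.05, 0.003, 0.0015, 0.123, 0, 0, 0]]]' | python3 steer.py; echo '[[[0.0, 0, 0, 0, 0, 0, 0], [0.0, 0, 0, 0, 0, 0, 0], [0.0, 0, 0, 0, 0, 0, 0], [0.0, 0, 0, 0, 0, 0, 0], [0.0, 0, 0, 0, 0, 0, 0], [0.0, 0, 0, 0, 0, 0, 0], [0.0, 0, 0, 0, 0, 0, 0], [0.0, 0, 0, 0, 0, 0, 0]]]' | python3 steer.py
```

```text
time_s: 8.5
ee_pos: [0.4719, -0.0245, 0.0732]
eef_rot: [0.003, 1.0, -0.0, -0.0]
contact_force: [0.3, 0.2, -0.2]
width: 0.0499
finger_force: 0.0
time_s: 9.3
ee_pos: [0.4727, -0.0243, 0.0742]
eef_rot: [0.002, 1.0, 0.0, 0.001]
contact_force: [-0.5, -0.1, 7.1]
width: 0.0109
finger_force: 58.8
```

```bash
echo '[[[0, 0, -0.0035, -0.002, -0.05, 0, 0], [0, 0, -0.0066, -0.0035, -0.1, 0, 0], [0, 0, -0.0086, -0.0045, -0.14, 0, 0], [0, 0, -0.009, -0.007, -0.14, 0, 0], [0, 0, -0.0093, -0.0095, -0.14, 0, 0], [0, 0, -0.0097, -0.012, -0.14, 0, 0], [0, 0, -0.010, -0.014, -0.14, 0, 0], [0, 0, -0.010, -0.014, -0.14, 0, 0]]]' | python3 steer.py
```

```text
time_s: 10.1
ee_pos: [0.4721, -0.0337, 0.0875]
eef_rot: [0.002, 0.998, 0.07, 0.001]
contact_force: [-0.4, 0.7, 1.0]
width: 0.0111
finger_force: 58.8
```

```bash
echo '[[[0, 0, 0.0002, -0.0017, 0, 0, 0], [0, 0, 0.0046, -0.0011, 0.07, 0, 0], [0, 0, 0.0095, -0.0004, 0.14, 0, 0], [0, 0, 0.0145, 0.0003, 0.21, 0, 0], [0, 0, 0.0196, 0.001, 0.28, 0, 0], [0, 0, 0.0196, 0.001, 0.28, 0, 0], [0, 0, 0.0196, 0.001, 0.28, 0, 0]]]' | python3 steer.py
```

```text
time_s: 10.8
ee_pos: [0.4716, -0.0138, 0.0887]
eef_rot: [0.001, 0.998, -0.07, -0.001]
contact_force: [0.4, -1.4, -0.9]
width: 0.0112
finger_force: 39.9
```

```bash
echo '[[[0, 0, 0, 0, 0, 0, 0], [0, 0, 0, 0, 0, 0, 0]]]' | python3 steer.py
```

```text
time_s: 11.0
ee_pos: [0.4718, -0.0163, 0.089]
eef_rot: [0.004, 0.998, -0.07, -0.0]
contact_force: [0.2, 0.5, -0.6]
width: 0.0107
finger_force: 62.6
```

```bash
echo '[[[0, 0, 0.001, -0.003, 0, 0, 0], [0, 0, 0.001, -0.006, 0, 0, 0], [0, 0, 0.001, -0.009, 0, 0, 0], [0, 0, 0.001, -0.0122, 0, 0, 0], [0, 0, 0.001, -0.0122, 0, 0, 0], [0, 0, 0.001, -0.0122, 0, 0, 0]]]' | python3 steer.py; python3 shot.py k1 side 190 170 310 270
```

```text
time_s: 11.6
ee_pos: [0.4683, -0.0151, 0.0966]
eef_rot: [0.004, 0.997, -0.072, -0.004]
contact_force: [7.1, -11.2, -52.3]
width: 0.0106
finger_force: 58.7
scale 5.8
```

View pics/k1.png

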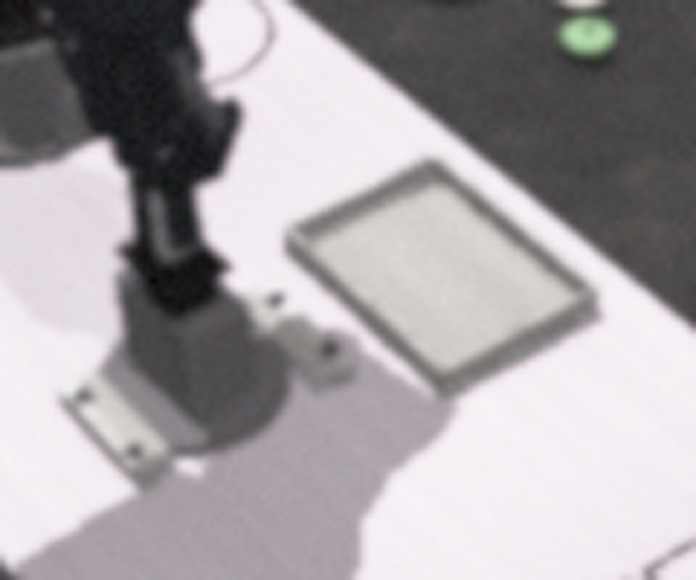

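The stopper is jammed: pull is 52 N with TCP height only 22 mm up, and the head is still close to the rim at (175,280) in the crop. The grip force dip to 40 N was the slackening, so the stopper has probably slid in the pads. I'll back off and measure where the head really is.

```bash
echo '[[[0, 0, 0, 0.004, 0, 0, 0], [0, 0, 0, 0.008, 0, 0, 0], [0, 0, -0.001, 0.0122, 0, 0, 0], [0, 0, -0.001, 0.0122, 0, 0, 0]]]' | python3 steer.py; python3 shot.py k2 side 205 185 265 255
python3 - <<'E'
from h import *
d=manip.snapshot("side");c=cam(d);s=manip.observe();print(s["ee_pos"])
T=np.array([.474,-.0245,.066])
k=580/70
for n,P in dict(rim_nx=[.456,-.0245,.066],rim_corner_ny=[.456,-.0545,.066],rim_corner_py=[.456,.0055,.066],tcp=s["ee_pos"],flange=[.474,-.0245,.012]).items():
    u=proj(c,P)[0];print(n,u.round(1),((u-[205,185])*k).round(0))
E
```

```text
time_s: 12.05
ee_pos: [0.4726, -0.0145, 0.0898]
eef_rot: [0.002, 0.998, -0.069, 0.0]
contact_force: [-0.6, 1.0, 2.9]
width: 0.0107
finger_force: 64.5
scale 8.285714285714286
[ 0.47263993 -0.01447285  0.08983815]
rim_nx [217.4 224.7] [103. 329.]
rim_corner_ny [223.7 231.1] [155. 382.]
rim_corner_py [211.3 218.5] [ 52. 278.]
tcp [220.1 213.2] [125. 234.]
flange [224.5 236.7] [161. 428.]
```

View pics/k2.png

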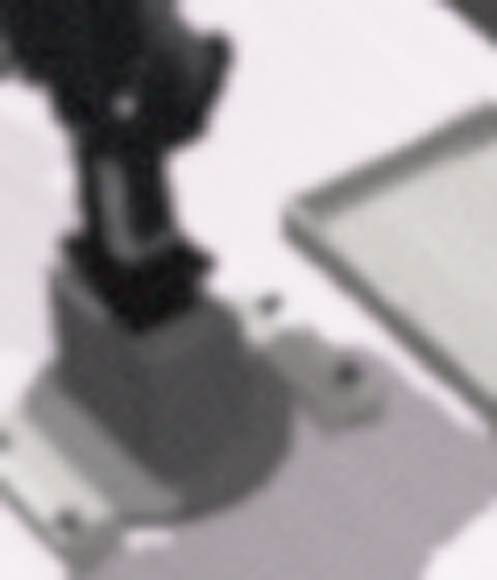

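The head corner (140,330) almost meets the rim corner (140,350), so the stopper dropped back close to its seat during the slackening. I'll release, straighten, look, and regrip.

```bash
echo '[[[0.05, 0, 0, 0, 0, 0, 0], [0.05, 0, 0, 0, 0, 0, 0], [0.05, 0, 0, -0.03, 0, 0, 0], [0.05, 0, 0, -0.07, -0.07, 0, 0], [0.05, 0, 0.0, -0.11, -0.14, 0, 0], [0.05, 0, 0, -0.11, -0.14, 0, 0], [0.05, 0, 0, -0.11, -0.14, 0, 0]]]' | python3 steer.py; python3 look.py m1; python3 -c "
from h import *
face('m1',(257,149))
c,g=wcam('m1');b=cv2.resize(g[120:240,200:320],None,fx=4,fy=4,interpolation=2);cv2.imwrite('pics/m1c.png',b)"
```

```text
time_s: 12.85
ee_pos: [0.4727, 0.0, 0.1988]
eef_rot: [0.003, 1.0, 0.0, 0.002]
contact_force: [0.0, 0.1, -0.4]
width: 0.0499
finger_force: 0.0
[0.4727 0.     0.1988] [[-1.0, 0.006, 0.003], [0.006, 1.0, 0.0], [-0.003, 0.0, -1.0]] [-0.23  0.33  0.16  2.2  -0.09  0.62  1.57]
[[212.0, 151.0], [265.0, 148.0], [204.0, 162.0], [267.0, 158.0]] foot [0.4751, -0.0146, 0.05, 0.0555] rim [0.4732, -0.0146, 0.057, 0.0557]
```

View pics/m1c.png

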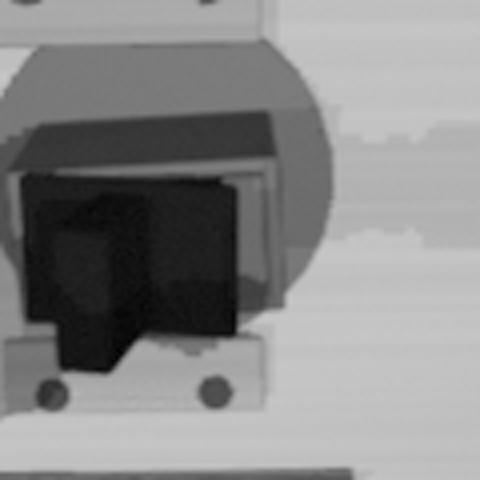

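The pot has slid about 10 mm to +y. The head (22-237, 178-335 in the crop) sits low on the rim and about 3.5 mm toward -y, with the grip top at (82,300). I'll compute positions.

Run:
```python
from h import *
c,g=wcam("m1");f=lambda p,z:onz(c,np.array(p)/4+[200,120],z)[:,:2].round(4)
for z in(.066,):print("rim",f([[8,170],[277,158]],z).tolist())
print("foot",f([[40,125],[270,112]],.012).tolist())
for z in(.066,.071,.076,.081):
  h=f([[22,178],[237,186],[237,335]],z);print("head",z,h.tolist(),np.linalg.norm(h[1]-h[0]).round(4),np.linalg.norm(h[2]-h[1]).round(4))
for z in(.096,.101,.106):
  h=f([[50,230],[110,235],[110,370],[60,370]],z);print("grip",z,h.mean(0),np.linalg.norm(h[1]-h[2]),np.linalg.norm(h[1]-h[0]))
```

```text
rim [[0.4573, -0.0447], [0.455, 0.0137]]
foot [[0.4588, -0.0448], [0.4558, 0.0142]]
head 0.066 [[0.4591, -0.0418], [0.4612, 0.005], [0.496, 0.005]] 0.0468 0.0348
head 0.071 [[0.4579, -0.041], [0.4599, 0.005], [0.4941, 0.0049]] 0.046 0.0342
head 0.076 [[0.4566, -0.0402], [0.4586, 0.0049], [0.4922, 0.0048]] 0.0451 0.0336
head 0.081 [[0.4553, -0.0394], [0.4573, 0.0048], [0.4902, 0.0048]] 0.0442 0.0329
grip 0.096 [ 0.477275 -0.02635 ] 0.02871741631832502 0.011751595636338066
grip 0.101 [ 0.475475 -0.0258  ] 0.028117787964205165 0.011652038448271614
grip 0.106 [ 0.4737   -0.025225] 0.02761467001432392 0.011353413583587976
```

```bash
echo '[[[0.05, -0.0028, -0.0268, 0.03, -0.1, 0, -0.02], [0.05, -0.0028, -0.0268, 0.058, -0.14, 0, -0.045], [0.05, -0.0028, -0.0268, 0.058, -0.14, 0, -0.045], [0.05, -0.0028, -0.0226, 0.088, -0.14, 0, -0.045], [0.05, -0.0028, -0.0184, 0.115, -0.14, 0, -0.045], [0.05, -0.0028, -0.0184, 0.115, -0.14, 0, -0.045], [0.05, -0.0028, -0.0184, 0.115, -0.14, 0, -0.045]]]' | python3 steer.py; echo '[[[0, 0, 0, 0, 0, 0, 0], [0, 0, 0, 0, 0, 0, 0], [0, 0, 0, 0, 0, 0, 0], [0, 0, 0, 0, 0, 0, 0], [0, 0, 0, 0, 0, 0, 0], [0, 0, 0, 0, 0, 0, 0], [0, 0, 0, 0, 0, 0, 0]]]' | python3 steer.py
```

```text
time_s: 13.6
ee_pos: [0.4742, -0.0167, 0.0829]
eef_rot: [-0.021, 0.997, 0.07, -0.001]
contact_force: [-0.2, -0.4, -0.3]
width: 0.0502
finger_force: 0.0
time_s: 14.3
ee_pos: [0.4756, -0.018, 0.0838]
eef_rot: [-0.02, 0.997, 0.07, 0.001]
contact_force: [-0.3, -0.2, 7.0]
width: 0.0112
finger_force: 60.2
```

```bash
echo '[[[0.04, 0, 0, 0, 0, 0, 0], [0.04, 0, 0, 0, 0, 0, 0], [0.04, 0, 0, 0.003, 0, 0, 0], [0.04, 0, 0, 0.005, 0, 0, 0], [0.04, 0, 0, 0.005, 0, 0, 0]]]' | python3 steer.py; echo '[[[0, 0, 0, 0, 0, 0, 0], [0, 0, 0, 0, 0, 0, 0], [0, 0, 0, 0, 0, 0, 0], [0, 0, 0, 0, 0, 0, 0], [0, 0, 0, 0, 0, 0, 0], [0, 0, 0, 0, 0, 0, 0]]]' | python3 steer.py
```

```text
time_s: 14.8
ee_pos: [0.4745, -0.017, 0.0775]
eef_rot: [-0.02, 0.997, 0.07, -0.0]
contact_force: [0.7, -0.2, 0.7]
width: 0.0407
finger_force: 0.4
time_s: 15.4
ee_pos: [0.4753, -0.0184, 0.0794]
eef_rot: [-0.02, 0.997, 0.069, 0.001]
contact_force: [-3.0, -3.1, 17.2]
width: 0.0112
finger_force: 58.6
```

```bash
echo '[[[0, 0, -0.003, -0.002, 0, 0, 0], [0, 0, -0.006, -0.003, 0, 0, 0], [0, 0, -0.006, -0.0055, 0, 0, 0], [0, 0, -0.006, -0.008, 0, 0, 0], [0, 0, -0.006, -0.0105, 0, 0, 0], [0, 0, -0.006, -0.0128, 0, 0, 0], [0, 0, -0.006, -0.0128, 0, 0, 0], [0, 0, -0.006, -0.0128, 0, 0, 0]]]' | python3 steer.py
```

```text
time_s: 16.2
ee_pos: [0.475, -0.0249, 0.0897]
eef_rot: [-0.02, 0.997, 0.07, 0.0]
contact_force: [0.3, 0.2, -0.9]
width: 0.0107
finger_force: 58.3
```

```bash
echo '[[[0, 0, 0.0002, -0.0014, 0, 0, 0], [0, 0, 0.0051, -0.0007, 0.07, 0, 0], [0, 0, 0.0101, 0, 0.14, 0, 0], [0, 0, 0.015, 0.0007, 0.21, 0, 0], [0, 0, 0.0201, 0.0014, 0.28, 0, 0], [0, 0, 0.0201, 0.0014, 0.28, 0, 0], [0, 0, 0.0201, 0.0014, 0.28, 0, 0]]]' | python3 steer.py
```

```text
time_s: 16.9
ee_pos: [0.4741, -0.0039, 0.091]
eef_rot: [-0.021, 0.997, -0.07, 0.003]
contact_force: [-0.6, -0.2, 0.2]
width: 0.0105
finger_force: 60.4
```

```bash
echo '[[[0, 0, 0, -0.003, 0, 0, 0], [0, 0, 0, -0.006, 0, 0, 0], [0, 0, 0, -0.006, 0, 0, 0]]]' | python3 steer.py; echo '[[[0, 0, 0, -0.003, 0, 0, 0], [0, 0, 0, -0.006, 0, 0, 0], [0, 0, 0, -0.006, 0, 0, 0], [0, 0, 0, -0.006, 0, 0, 0]]]' | python3 steer.py
```

```text
time_s: 17.2
ee_pos: [0.4732, -0.0059, 0.0959]
eef_rot: [-0.018, 0.997, -0.07, 0.002]
contact_force: [3.6, -3.8, -23.1]
width: 0.0105
finger_force: 60.6
time_s: 17.6
ee_pos: [0.4715, -0.0069, 0.0989]
eef_rot: [-0.018, 0.997, -0.072, 0.001]
contact_force: [7.7, -11.4, -57.2]
width: 0.0105
finger_force: 60.1
```

Caught again at about 57 N. The pot shift fits a barb dragging in the opening, so the actual lift is less than I assumed. I'll unload and measure pot and head edges in the wrist view numerically.

```bash
echo '[[[0, 0, 0, 0.005, 0, 0, 0], [0, 0, 0, 0.009, 0, 0, 0], [0, 0, 0, 0.009, 0, 0, 0], [0, 0, 0, 0.009, 0, 0, 0]]]' | python3 steer.py; python3 look.py n1
python3 - <<'E'
from h import *
c,g=wcam("n1");s=manip.observe()
print("proj rim nx",proj(c,[[.4565,-.0153,.012],[.4565,-.0153,.066],[.4565,-.045,.066],[.4565,.0147,.066],s["ee_pos"]]).round(1).tolist())
cv2.imwrite("pics/n1c.png",cv2.resize(g[130:290,170:340],None,fx=3.5,fy=3.5,interpolation=2))
E
```

```text
time_s: 18.0
ee_pos: [0.474, -0.0048, 0.0948]
eef_rot: [-0.019, 0.997, -0.07, 0.003]
contact_force: [-1.2, 0.3, -1.5]
width: 0.0106
finger_force: 61.7
[ 0.474  -0.0048  0.0948] [[-0.999, -0.038, 0.009], [-0.039, 0.99, -0.139], [-0.003, -0.139, -0.99]] [-0.45  0.55  0.37  2.28 -0.14  0.35  1.61]
proj rim nx [[255.9, 175.0], [243.0, 201.2], [192.3, 196.8], [296.2, 205.8], [253.4, 256.6]]
```

View pics/n1c.png

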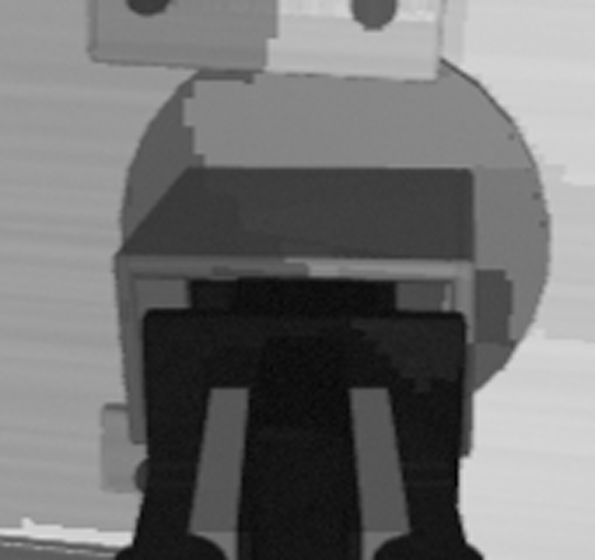

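The head is clearly raised, about 18 mm going by the scale (rim 5.9 px/mm, head 6.7 px/mm). The shank (240-395) lies against the +y lip (395-470), and there is a dark zone at 190-240 beside the -y lip. I'll check the grey values there.

Run:
```python
from h import *
c,g=wcam("n1")
print("cols 200..308 by 1")
for v in range(202,224,2):print(v,g[v,204:308].tolist())
```

```text
cols 200..308 by 1
202 [69, 67, 62, 64, 66, 64, 64, 61, 63, 64, 64, 64, 62, 60, 62, 61, 62, 61, 60, 61, 61, 59, 59, 59, 60, 60, 59, 59, 58, 59, 59, 57, 57, 58, 59, 58, 60, 59, 59, 59, 59, 58, 60, 59, 60, 59, 60, 62, 64, 63, 64, 65, 63, 64, 64, 64, 65, 64, 64, 64, 62, 59, 60, 60, 57, 57, 60, 58, 59, 58, 57, 58, 59, 61, 59, 60, 60, 62, 64, 63, 65, 63, 64, 64, 64, 65, 66, 65, 64, 64, 65, 65, 65, 67, 66, 64, 64, 60, 62, 67, 68, 88, 113, 119]
204 [87, 86, 85, 88, 89, 88, 89, 88, 87, 88, 88, 87, 89, 87, 88, 87, 88, 87, 88, 88, 89, 87, 86, 87, 87, 87, 87, 86, 86, 86, 87, 87, 86, 86, 85, 87, 86, 84, 83, 84, 84, 84, 85, 85, 86, 86, 85, 103, 119, 119, 118, 118, 116, 117, 117, 115, 117, 115, 116, 115, 114, 115, 113, 114, 114, 114, 112, 114, 111, 111, 111, 110, 110, 108, 108, 107, 107, 106, 106, 105, 105, 104, 104, 104, 103, 102, 102, 101, 98, 97, 97, 96, 95, 86, 83, 93, 90, 90, 92, 90, 80, 90, 112, 118]
206 [88, 88, 87, 89, 91, 89, 91, 92, 91, 91, 90, 91, 91, 90, 90, 91, 91, 90, 92, 91, 91, 90, 91, 92, 91, 92, 85, 77, 78, 79, 77, 84, 92, 92, 92, 93, 92, 92, 93, 93, 93, 94, 95, 94, 93, 95, 94, 9
[... 3021 characters left out ...]
, 20, 18, 22, 20, 19, 21, 19, 20, 18, 17, 14, 22, 21, 19, 18, 18, 22, 18, 21, 13, 15, 15, 19, 20, 16, 21, 14, 18, 20, 23, 19, 21, 22, 23, 19, 17, 18, 21, 24, 19, 16, 18, 18, 23, 19, 16, 19, 20, 19, 18, 16, 17, 21, 19, 19, 18, 19, 15, 18, 17, 18, 19, 22, 58, 98, 108, 90, 69, 74]
222 [95, 87, 88, 88, 82, 72, 57, 26, 23, 24, 23, 23, 21, 21, 22, 24, 25, 23, 26, 23, 23, 23, 26, 19, 22, 22, 20, 23, 22, 24, 23, 22, 23, 25, 21, 24, 27, 22, 23, 23, 24, 23, 22, 23, 25, 25, 23, 27, 28, 21, 26, 27, 24, 23, 23, 26, 26, 24, 26, 25, 26, 24, 25, 24, 23, 19, 30, 37, 35, 32, 34, 34, 35, 35, 35, 37, 35, 34, 34, 35, 35, 35, 34, 32, 33, 34, 35, 33, 30, 32, 32, 34, 33, 33, 32, 30, 31, 30, 31, 83, 108, 91, 75, 76]
```

Run:
```python
from h import *
c,g=wcam("n1")
for z in(.066,.068):print("rim",z,onz(c,[[203.7,203.5],[305,205]],z).round(4).tolist())
print("foot",onz(c,[[223.5,178.5],[305,178.5]],.012).round(4).tolist())
print("opening",onz(c,[[223.5,213],[283,213]],.066).round(4).tolist())
# head top front edge in tool frame, per z_tool
s=np.load("pics/n1.npy",allow_pickle=True);Rt=R.from_quat(s[1]).as_matrix()
P=onz(c,[[211,221],[302,221]],.09)
p0=c[4]
for zt in(-.002,0,.002,.004,.006):   # plane normal to tool axis at tool z
    v=ray(c,[[211,221],[302,221]])[1];o=(p0-s[0])@Rt;w=v@Rt;q=o+w*((zt-o[2])/w[:,2])[:,None];print(zt,q.round(4).tolist(),(q[1,1]-q[0,1]).round(4))
# shank edges row 213 at tool x=+.012
w=ray(c,[[238,214],[283,214]])[1]@Rt;q=o+w*((.012-o[0])/w[:,0])[:,None];print("shank",q.round(4).tolist())
```

```text
rim 0.066 [[0.46, -0.0383, 0.066], [0.4556, 0.0195, 0.066]]
rim 0.068 [[0.4592, -0.0377, 0.068], [0.4548, 0.0194, 0.068]]
foot [[0.461, -0.0392, 0.012], [0.4563, 0.0199, 0.012]]
opening [[0.4648, -0.0265, 0.066], [0.4615, 0.0077, 0.066]]
-0.002 [[0.0199, -0.0197, -0.002], [0.0199, 0.0232, -0.002]] 0.043
0 [[0.019, -0.02, 0.0], [0.019, 0.0235, 0.0]] 0.0436
0.002 [[0.0182, -0.0203, 0.002], [0.0181, 0.0239, 0.002]] 0.0442
0.004 [[0.0173, -0.0206, 0.004], [0.0172, 0.0242, 0.004]] 0.0448
0.006 [[0.0164, -0.0209, 0.006], [0.0163, 0.0245, 0.006]] 0.0454
shank [[0.012, -0.0085, 0.0254], [0.012, 0.0167, 0.0254]]
```

Measured: the pot has moved to y = -0.0094, so the actual +y shift at the rim is only about 1 mm, and barb 2 is under its lip. I'll drop to mid-window (h about 14.5), halve the lean, shift +y relative to the pot, and re-measure.

```bash
echo '[[[0, 0, 0.0005, 0.002, 0, 0, 0], [0, 0, 0.0006, 0.0043, 0, 0, 0], [0, 0, 0.002, 0.004, -0.04, 0, 0], [0, 0, 0.0037, 0.0038, -0.07, 0, 0], [0, 0, 0.0037, 0.0038, -0.07, 0, 0], [0, 0, 0.0037, 0.0038, -0.07, 0, 0]]]' | python3 steer.py; python3 look.py n2
cat > rel.py <<'E'
import sys
from h import *
n=sys.argv[1];d=float(sys.argv[2]);c,g=wcam(n);a=np.load(f"pics/{n}.npy",allow_pickle=True)
# pot rim front corners: flood the front face, take lower corners; opening from rim centre
seed=tuple(int(v) for v in proj(c,[.4565,a[0][1]-.005,.04])[0]) if len(sys.argv)<5 else (int(sys.argv[3]),int(sys.argv[4]))
print("seed",seed);face(n,seed,14)
m=R.from_quat(a[1]).as_matrix();th=np.arctan2(-m[1,2],-m[2,2]);h=a[0][2]-.066-d*np.cos(th)
print("lean",th.round(3),"h",(h*1e3).round(1),"axis at rim y",(a[0][1]-np.tan(th)*(h+d)).round(4))
E
python3 rel.py n2 0.010
```

```text
time_s: 18.65
ee_pos: [0.4747, -0.0023, 0.0904]
eef_rot: [-0.02, 0.999, -0.036, 0.003]
contact_force: [-0.7, -4.7, 7.0]
width: 0.0105
finger_force: 62.7
[ 0.4747 -0.0023  0.0904] [[-0.999, -0.039, 0.007], [-0.039, 0.997, -0.071], [-0.005, -0.071, -0.997]] [-0.33  0.54  0.26  2.28 -0.19  0.34  1.68]
seed (252, 188)
[[213.0, 180.0], [293.0, 180.0], [196.0, 206.0], [298.0, 199.0]] foot [0.4774, -0.008, 0.06, 0.0577] rim [0.4737, -0.0061, 0.138, 0.0572]
lean 0.071 h 14.4 axis at rim y -0.004
```

```bash
echo '[[[0, 0, 0, -0.0015, 0, 0, 0], [0, 0, 0, -0.003, 0, 0, 0], [0, 0, 0.0015, -0.003, 0, 0, 0], [0, 0, 0.003, -0.003, 0, 0, 0], [0, 0, 0.003, -0.003, 0, 0, 0], [0, 0, 0.003, -0.003, 0, 0, 0]]]' | python3 steer.py; python3 look.py n3; python3 rel.py n3 0.013
```

```text
time_s: 19.3
ee_pos: [0.4742, 0.0024, 0.0925]
eef_rot: [-0.02, 0.999, -0.035, 0.003]
contact_force: [0.6, -0.8, -0.8]
width: 0.0102
finger_force: 61.9
[0.4742 0.0024 0.0925] [[-0.999, -0.04, 0.006], [-0.041, 0.997, -0.07], [-0.004, -0.07, -0.998]] [-0.34  0.54  0.27  2.28 -0.19  0.35  1.67]
seed (252, 188)
[[214.0, 178.0], [294.0, 180.0], [197.0, 201.0], [298.0, 205.0]] foot [0.4767, -0.003, 0.035, 0.0582] rim [0.4744, -0.0031, 0.025, 0.0571]
lean 0.07 h 13.6 axis at rim y 0.0006
```

```bash
echo '[[[0, 0, 0.001, -0.0025, 0, 0, 0], [0, 0, 0.001, -0.005, 0, 0, 0], [0, 0, 0.001, -0.0065, 0, 0, 0], [0, 0, 0.001, -0.0065, 0, 0, 0]]]' | python3 steer.py
```

```text
time_s: 19.75
ee_pos: [0.4739, 0.0036, 0.0993]
eef_rot: [-0.02, 0.999, -0.035, 0.002]
contact_force: [-0.1, 0.5, -1.4]
width: 0.0111
finger_force: 61.9
```

```bash
echo '[[[0, 0, 0, -0.0025, 0, 0, 0], [0, 0, 0, -0.005, 0, 0, 0], [0, 0, 0, -0.007, 0, 0, 0], [0, 0, 0, -0.007, 0, 0, 0]]]' | python3 steer.py; python3 look.py n4; python3 rel.py n4 0.013
```

```text
time_s: 20.15
ee_pos: [0.474, 0.004, 0.1063]
eef_rot: [-0.02, 0.999, -0.035, 0.003]
contact_force: [0.8, 0.4, -1.3]
width: 0.011
finger_force: 61.8
[0.474  0.004  0.1063] [[-0.999, -0.04, 0.007], [-0.04, 0.997, -0.07], [-0.004, -0.07, -0.998]] [-0.36  0.51  0.28  2.27 -0.18  0.38  1.66]
seed (253, 182)
[[216.0, 173.0], [292.0, 174.0], [202.0, 195.0], [296.0, 192.0]] foot [0.4764, -0.0023, 0.046, 0.0584] rim [0.4734, -0.0007, 0.097, 0.057]
lean 0.07 h 27.3 axis at rim y 0.0012
```

```bash
echo '[[[0, 0, 0, -0.0012, 0, 0, 0], [0, 0, -0.004, -0.001, -0.035, 0, 0], [0, 0, -0.008, -0.0007, -0.07, 0, 0], [0, 0, -0.012, -0.0004, -0.105, 0, 0], [0, 0, -0.016, -0.0001, -0.14, 0, 0], [0, 0, -0.016, -0.0001, -0.14, 0, 0], [0, 0, -0.016, -0.0001, -0.14, 0, 0]]]' | python3 steer.py; python3 look.py n5; python3 rel.py n5 0.013
```

```text
time_s: 20.9
ee_pos: [0.4744, -0.0123, 0.1072]
eef_rot: [-0.02, 0.999, 0.035, 0.001]
contact_force: [-0.2, 0.1, -0.8]
width: 0.0105
finger_force: 61.6
[ 0.4744 -0.0123  0.1072] [[-0.999, -0.039, 0.0], [-0.039, 0.997, 0.07], [-0.003, 0.07, -0.998]] [-0.09  0.5   0.09  2.26 -0.29  0.4   1.86]
seed (240, 181)
[[217.0, 177.0], [294.0, 174.0], [214.0, 196.0], [308.0, 193.0]] foot [0.4779, -0.0034, 0.059, 0.0595] rim [0.4742, -0.0043, 0.048, 0.0573]
lean -0.07 h 28.2 axis at rim y -0.0094
```

```bash
echo '[[[0, 0, 0, -0.0025, 0, 0, 0], [0, 0, 0, -0.005, 0, 0, 0], [0, 0, 0, -0.0075, 0, 0, 0], [0, 0, 0, -0.0075, 0, 0, 0]]]' | python3 steer.py; echo '[[[0, 0, 0, -0.0025, 0, 0, 0], [0, 0, 0, -0.005, 0, 0, 0], [0, 0, 0, -0.0085, 0, 0, 0], [0, 0, 0, -0.0085, 0, 0, 0]]]' | python3 steer.py
```

```text
time_s: 21.35
ee_pos: [0.4747, -0.0122, 0.1151]
eef_rot: [-0.02, 0.999, 0.035, 0.001]
contact_force: [-0.2, -0.0, -0.2]
width: 0.0106
finger_force: 61.5
time_s: 21.75
ee_pos: [0.4748, -0.0133, 0.1236]
eef_rot: [-0.02, 0.999, 0.035, 0.001]
contact_force: [0.4, -0.1, -0.2]
width: 0.0104
finger_force: 61.5
```

The stopper is free. I'll raise it and locate the tray.

```bash
echo '[[[0, 0, 0, -0.03, 0, 0, 0], [0, 0, 0, -0.07, 0.04, 0, 0], [0, 0, 0, -0.09, 0.07, 0, 0.04], [0, 0, 0, -0.09, 0.07, 0, 0.04], [0, 0, 0, -0.09, 0.07, 0, 0.04]]]' | python3 steer.py; python3 look.py o1
python3 - <<'E'
from h import *
c,g=wcam("g1");t=cam(manip.snapshot("top"))
P=onz(c,[[198,233],[312,233],[196,310],[312,310]],.024);print(P.round(4).tolist(),P.mean(0))
Q=onz(t,[[232.5,160],[285.5,160],[233,197.5],[286,197]],.024);print(Q.round(4).tolist(),Q.mean(0))
print(tri(c,[312,233],t,[233,197.5]),tri(c,[198,233],t,[286,197]))
E
```

```text
time_s: 22.25
ee_pos: [0.4742, -0.0191, 0.213]
eef_rot: [-0.001, 1.0, 0.0, 0.001]
contact_force: [-0.1, 0.0, -1.4]
width: 0.0102
finger_force: 61.5
[ 0.4742 -0.0191  0.213 ] [[-1.0, -0.001, 0.002], [-0.001, 1.0, 0.001], [-0.002, 0.001, -1.0]] [-0.26  0.31  0.25  2.19 -0.13  0.65  1.66]
[[0.5524, -0.0873, 0.024], [0.5531, 0.0365, 0.024], [0.6538, -0.0961, 0.024], [0.6548, 0.0418, 0.024]] [ 0.60353265 -0.02629525  0.024     ]
[[0.6539, 0.0361, 0.024], [0.652, -0.0941, 0.024], [0.5615, 0.0358, 0.024], [0.5609, -0.0934, 0.024]] [ 0.60706349 -0.02889522  0.024     ]
(array([0.56224583, 0.03817814, 0.00688965]), np.float64(0.0033355877021823614)) (array([ 0.5630785 , -0.09335618,  0.00166314]), np.float64(0.0034630671512332553))
```

```bash
echo '[[[0, -0.04, -0.015, 0, 0, 0, 0], [0, -0.08, -0.03, 0, 0, 0, 0], [0, -0.114, -0.043, 0.02, 0, 0, 0], [0, -0.114, -0.043, 0.07, 0, 0, 0], [0, -0.114, -0.043, 0.11, 0, 0, 0], [0, -0.114, -0.043, 0.135, 0, 0, 0], [0, -0.114, -0.043, 0.14, 0, 0, 0], [0, -0.114, -0.043, 0.14, 0, 0, 0]]]' | python3 steer.py; echo '[[[0, 0, 0, 0.002, 0, 0, 0], [0, 0, 0, 0.004, 0, 0, 0], [0, 0, 0, 0.006, 0, 0, 0], [0, 0, 0, 0.006, 0, 0, 0]]]' | python3 steer.py
```

```text
time_s: 23.15
ee_pos: [0.5874, -0.0628, 0.0715]
eef_rot: [0.0, 1.0, 0.0, -0.001]
contact_force: [0.7, -1.1, -1.3]
width: 0.0105
finger_force: 61.5
time_s: 23.55
ee_pos: [0.589, -0.0623, 0.0678]
eef_rot: [-0.0, 1.0, 0.0, 0.001]
contact_force: [0.0, 0.0, -0.2]
width: 0.0108
finger_force: 61.5
```

```bash
echo '[[[0, 0, 0, 0.002, 0, 0, 0], [0, 0, 0, 0.003, 0, 0, 0], [0, 0, 0, 0.003, 0, 0, 0]]]' | python3 steer.py; echo '[[[0, 0, 0, 0.002, 0, 0, 0], [0, 0, 0, 0.002, 0, 0, 0], [0, 0, 0, 0.002, 0, 0, 0]]]' | python3 steer.py
```

```text
time_s: 23.85
ee_pos: [0.589, -0.0624, 0.0647]
eef_rot: [-0.0, 1.0, 0.0, 0.001]
contact_force: [-0.0, 0.7, 3.2]
width: 0.0106
finger_force: 62.2
time_s: 24.15
ee_pos: [0.5894, -0.0623, 0.0645]
eef_rot: [0.0, 1.0, 0.0, 0.002]
contact_force: [-2.5, 0.1, 18.0]
width: 0.0105
finger_force: 64.1
```

```bash
echo '[[[0, 0, 0, -0.0015, 0, 0, 0], [0.05, 0, 0, -0.0015, 0, 0, 0], [0.05, 0, 0, -0.0015, 0, 0, 0], [0.05, 0, 0, -0.0015, 0, 0, 0], [0.05, 0, 0, -0.03, 0, 0, 0], [0.05, 0, 0, -0.08, 0, 0, 0], [0.085, 0.06, 0.02, -0.13, 0, 0, 0], [0.085, 0.09, 0.04, -0.14, 0, 0, 0]]]' | python3 steer.py; echo '[[[0.085, 0.025, 0.02, 0, 0, 0, 0], [0.085, 0.025, 0.02, 0, 0, 0, 0]]]' | python3 steer.py; python3 look.py p1;python3 shot.py p1t top 125 140 395 295
```

```text
time_s: 24.95
ee_pos: [0.513, -0.0305, 0.197]
eef_rot: [0.001, 1.0, -0.0, 0.003]
contact_force: [0.3, 1.3, 0.6]
width: 0.077
finger_force: 0.0
time_s: 25.15
ee_pos: [0.4817, -0.0066, 0.1948]
eef_rot: [-0.002, 1.0, 0.001, -0.001]
contact_force: [0.4, 0.4, 0.3]
width: 0.0848
finger_force: 0.0
[ 0.4817 -0.0066  0.1948] [[-1.0, -0.004, -0.003], [-0.004, 1.0, 0.002], [0.003, 0.002, -1.0]] [-0.28  0.35  0.25  2.19 -0.15  0.62  1.66]
scale 2.888888888888889
```

View pics/p1.png

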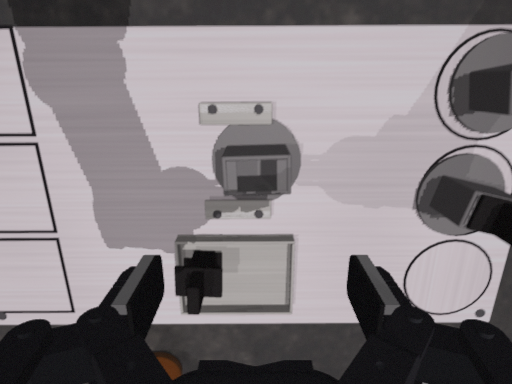

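The stopper stands in the tray at (200,275), and the opened pot is in the lane at (257,170). The other two pots look unmoved. Measuring the pot before gripping its body.

```bash
python3 -c "
from h import *
face('p1',(257,151),10)
c,g=wcam('p1');print(g[140:200,237].tolist());print(g[152,215:300].tolist())
t=cv2.cvtColor(cv2.imread('pics/p1t_f.png'),6);ct=cam(manip.snapshot('top'))
print(onz(c,[[487,122]],.012))
"
```

```text
[[229.0, 146.0], [284.0, 145.0], [224.0, 155.0], [287.0, 150.0]] foot [0.4783, -0.0032, 0.022, 0.0566] rim [0.4741, -0.0034, 0.083, 0.0544]
[121, 122, 121, 120, 114, 89, 59, 53, 54, 55, 53, 55, 54, 54, 54, 64, 89, 114, 118, 110, 101, 99, 104, 106, 106, 104, 105, 104, 104, 104, 106, 105, 106, 103, 102, 98, 82, 69, 73, 71, 71, 76, 78, 80, 82, 81, 81, 85, 85, 77, 67, 66, 73, 80, 84, 75, 76, 76, 75, 76]
[92, 82, 80, 81, 80, 81, 80, 80, 74, 58, 55, 57, 56, 54, 55, 55, 53, 53, 53, 55, 54, 54, 54, 54, 53, 54, 54, 57, 54, 54, 54, 57, 55, 55, 53, 55, 55, 55, 56, 53, 54, 54, 55, 53, 55, 54, 54, 53, 53, 56, 55, 55, 54, 55, 55, 54, 54, 54, 55, 54, 53, 54, 54, 56, 57, 55, 55, 54, 56, 54, 53, 53, 55, 61, 81, 102, 109, 109, 109, 109, 111, 108, 109, 109, 120]
[[0.43606294 0.2243161  0.012     ]]
```

```bash
echo '[[[0.085, 0.005, 0.003, 0.05, 0, 0, -0.03], [0.085, 0.005, 0.003, 0.1, 0, 0, -0.03], [0.085, 0.005, 0.003, 0.14, 0, 0, -0.03], [0.085, 0.005, 0.003, 0.163, 0, 0, -0.03], [0.085, 0.005, 0.003, 0.163, 0, 0, -0.03], [0.085, 0.005, 0.003, 0.163, 0, 0, -0.03]]]' | python3 steer.py; echo '[[[0.04, 0, 0, 0, 0, 0, 0], [0.04, 0, 0, 0, 0, 0, 0], [0.04, 0, 0, 0, 0, 0, 0], [0.04, 0, 0, 0, 0, 0, 0], [0.04, 0, 0, 0, 0, 0, 0], [0.04, 0, 0, 0, 0, 0, 0], [0.04, 0, 0, 0, 0, 0, 0]]]' | python3 steer.py
```

```text
time_s: 25.9
ee_pos: [0.4825, -0.0071, 0.0313]
eef_rot: [-0.014, 1.0, -0.0, 0.001]
contact_force: [-0.7, 0.2, -1.0]
width: 0.0854
finger_force: 0.0
time_s: 26.6
ee_pos: [0.483, -0.0062, 0.0334]
eef_rot: [-0.015, 1.0, 0.0, 0.003]
contact_force: [-1.0, -0.8, 7.9]
width: 0.0594
finger_force: 65.6
```

```bash
echo '[[[0.04, 0.0004, -0.012, 0, 0, 0, 0], [0.04, 0.001, -0.03, 0, 0, 0, 0], [0.04, 0.0015, -0.05, 0, 0, 0, 0], [0.04, 0.002, -0.07, 0, 0, 0, 0], [0.04, 0.0027, -0.09, 0, 0, 0, 0], [0.04, 0.0033, -0.11, 0, 0, 0, 0], [0.04, 0.004, -0.13, 0, 0, 0, 0], [0.04, 0.0045, -0.15, 0, 0, 0, 0]]]' | python3 steer.py; echo '[[[0.04, -0.02, -0.002, 0, 0, 0, 0], [0.04, -0.04, -0.006, 0, 0, 0, 0.01], [0.04, -0.06, -0.01, 0, 0, 0, 0.03], [0.04, -0.08, -0.02, 0, 0, 0, 0.03], [0.04, -0.1, -0.035, 0, 0, 0, 0.03], [0.04, -0.12, -0.06, 0, 0, 0, 0.03], [0.04, -0.135, -0.09, 0, 0, 0, 0.03], [0.04, -0.14, -0.105, 0, 0, 0, 0.03]]]' | python3 steer.py; echo '[[[0.04, 0, 0, 0, 0, 0, 0], [0.04, 0, 0, 0, 0, 0, 0]]]' | python3 steer.py
```

```text
time_s: 27.4
ee_pos: [0.4826, -0.1541, 0.0335]
eef_rot: [-0.017, 1.0, 0.001, 0.002]
contact_force: [0.6, 5.6, 9.4]
width: 0.0592
finger_force: 66.2
time_s: 28.2
ee_pos: [0.627, -0.2598, 0.0336]
eef_rot: [0.001, 1.0, -0.001, 0.003]
contact_force: [-0.1, 3.8, 8.1]
width: 0.0594
finger_force: 66.5
time_s: 28.4
ee_pos: [0.626, -0.2596, 0.0336]
eef_rot: [0.001, 1.0, -0.002, 0.003]
contact_force: [1.4, -3.2, 5.3]
width: 0.0591
finger_force: 66.0
```

```bash
echo '[[[0.04, 0, -0.006, 0, 0, 0, 0], [0.04, 0, -0.012, 0, 0, 0, 0], [0.04, 0, -0.0175, 0, 0, 0, 0], [0.04, 0, -0.0175, 0, 0, 0, 0]]]' | python3 steer.py; echo '[[[0.085, 0, 0, 0, 0, 0, 0], [0.085, 0, 0, 0, 0, 0, 0], [0.085, 0, 0, 0, 0, 0, 0], [0.085, 0, 0, -0.04, 0, 0, 0], [0.085, 0, 0, -0.09, 0, 0, 0], [0.085, 0, 0, -0.14, 0, 0, 0], [0.085, 0, 0, -0.17, 0, 0, 0], [0.085, 0, 0, -0.17, 0, 0, 0]]]' | python3 steer.py; python3 look.py q1; python3 -c "
from h import *
c,g=wcam('q1');u=proj(c,[[.601,-.277,.04]])[0].astype(int);print(u,g[u[1],u[0]]);face('q1',(int(u[0]),int(u[1])),12)
# square marks: white inside region beyond pot
import pots
m=(g<110).astype(np.uint8)
for P in([.6184,-.2767],[.5103,-.2773]):
  P=np.array(P)
  print('expected corners px',proj(c,[[*(P+s),.006] for s in np.array([[-1,-1],[-1,1],[1,-1],[1,1]])*.051]).round(0).tolist())
"
```

```text
time_s: 28.8
ee_pos: [0.6256, -0.269, 0.0337]
eef_rot: [-0.002, 1.0, 0.003, 0.001]
contact_force: [0.3, 5.3, 12.0]
width: 0.059
finger_force: 66.8
time_s: 29.6
ee_pos: [0.6272, -0.2764, 0.2075]
eef_rot: [0.0, 1.0, -0.002, 0.005]
contact_force: [0.3, -0.5, -0.8]
width: 0.085
finger_force: 0.0
[ 0.6272 -0.2764  0.2075] [[-1.0, 0.001, 0.011], [0.001, 1.0, -0.004], [-0.011, -0.004, -1.0]] [ 0.25  0.56  0.15  1.74 -0.11  0.84  2.02]
[253 141] 68
[[237.0, 136.0], [290.0, 136.0], [233.0, 144.0], [294.0, 141.0]] foot [0.6188, -0.2671, -0.0, 0.0561] rim [0.6152, -0.2674, 0.049, 0.0545]
expected corners px [[204.0, 102.0], [304.0, 102.0], [209.0, 196.0], [300.0, 196.0]]
expected corners px [[197.0, -20.0], [309.0, -21.0], [203.0, 96.0], [304.0, 96.0]]
```

Run:
```python
from h import *
c,g=wcam("q1")
print(g[165,192:222].tolist());print(g[115,290:312].tolist());print(g[88:112,215].tolist())
def dark(a,o):return o+int(np.argmin(a))
L=dark(g[165,198:214],198)
print(L,onz(c,[[L,165]],.006))
cs=[(225,v) for v in range(85,110)];
r=[dark(g[85:112,u],85) for u in (215,225,285,295)];print(r,[onz(c,[[u,v]],.006).round(4).tolist() for u,v in zip((215,225,285,295),r)])
rr=dark(g[112,296:312],296);print(rr,onz(c,[[rr,112]],.006))
```

```text
[50, 49, 48, 47, 46, 49, 48, 49, 55, 64, 69, 70, 133, 190, 213, 206, 163, 49, 72, 171, 213, 216, 216, 216, 216, 216, 216, 216, 216, 215]
[211, 215, 216, 216, 217, 216, 216, 216, 216, 212, 172, 44, 43, 141, 198, 212, 213, 213, 213, 213, 214, 213]
[218, 216, 215, 179, 90, 45, 82, 174, 208, 213, 213, 213, 207, 159, 71, 42, 116, 198, 213, 214, 215, 215, 214, 213]
198 [[ 0.63340421 -0.33801998  0.006     ]]
[103, 103, 102, 102] [[[0.5681, -0.3168, 0.006]], [[0.5681, -0.3065, 0.006]], [[0.5671, -0.2452, 0.006]], [[0.5671, -0.235, 0.006]]]
302 [[ 0.57707436 -0.2274082   0.006     ]]
```

```bash
echo '[[[0.085, 0.004, 0.009, 0.05, 0, 0, 0], [0.085, 0.008, 0.009, 0.1, 0, 0, 0], [0.085, 0.008, 0.009, 0.14, 0, 0, 0], [0.085, 0.008, 0.009, 0.17, 0, 0, 0], [0.085, 0.008, 0.009, 0.17, 0, 0, 0]]]' | python3 steer.py; echo '[[[0.04, 0, 0, 0, 0, 0, 0], [0.04, 0, 0, 0, 0, 0, 0], [0.04, 0, 0, 0, 0, 0, 0], [0.04, 0, 0, 0, 0, 0, 0], [0.04, 0, 0, 0, 0, 0, 0], [0.04, 0, 0, 0, 0, 0, 0], [0.04, 0, 0, 0, 0, 0, 0]]]' | python3 steer.py; echo '[[[0.04, 0, -0.005, 0, 0, 0, 0], [0.04, 0, -0.01, 0, 0, 0, 0], [0.04, 0, -0.0115, 0, 0, 0, 0], [0.04, 0, -0.0115, 0, 0, 0, 0], [0.04, 0, -0.0115, 0, 0, 0, 0], [0.04, 0, -0.0115, 0, 0, 0, 0]]]' | python3 steer.py
```

```text
time_s: 30.15
ee_pos: [0.611, -0.2631, 0.0254]
eef_rot: [-0.0, 1.0, 0.003, -0.006]
contact_force: [-0.7, 0.0, 0.2]
width: 0.0849
finger_force: 0.0
time_s: 30.85
ee_pos: [0.6176, -0.2659, 0.0336]
eef_rot: [-0.0, 1.0, -0.0, 0.002]
contact_force: [-1.2, 1.0, 6.0]
width: 0.0591
finger_force: 68.2
time_s: 31.45
ee_pos: [0.6186, -0.2741, 0.0338]
eef_rot: [-0.001, 1.0, 0.002, 0.002]
contact_force: [-0.8, 5.3, 7.9]
width: 0.059
finger_force: 68.4
```

```bash
echo '[[[0.04, 0, -0.003, 0, 0, 0, 0], [0.04, 0, -0.003, 0, 0, 0, 0], [0.04, 0, -0.003, 0, 0, 0, 0], [0.04, 0, -0.003, 0, 0, 0, 0]]]' | python3 steer.py; echo '[[[0.085, 0, 0, 0, 0, 0, 0], [0.085, 0, 0, 0, 0, 0, 0], [0.085, 0, 0, 0, 0, 0, 0], [0.085, 0, 0, -0.04, 0, 0, 0], [0.085, 0, 0, -0.09, 0, 0, 0], [0.085, 0, 0, -0.14, 0, 0, 0], [0.085, 0, 0, -0.17, 0, 0, 0], [0.085, 0, 0, -0.17, 0, 0, 0]]]' | python3 steer.py; python3 look.py q2; python3 -c "
from h import *
c,g=wcam('q2');u=proj(c,[[.601,-.277,.04]])[0].astype(int);face('q2',(int(u[0]),int(u[1])),12)"
```

```text
time_s: 31.85
ee_pos: [0.6188, -0.2768, 0.0338]
eef_rot: [-0.001, 1.0, 0.002, 0.002]
contact_force: [0.2, 4.2, 8.9]
width: 0.0589
finger_force: 68.2
time_s: 32.65
ee_pos: [0.6195, -0.2823, 0.2078]
eef_rot: [0.0, 1.0, -0.002, 0.006]
contact_force: [0.6, -0.2, 0.1]
width: 0.0853
finger_force: 0.0
[ 0.6195 -0.2823  0.2078] [[-1.0, 0.001, 0.012], [0.001, 1.0, -0.004], [-0.012, -0.004, -1.0]] [ 0.26  0.56  0.15  1.75 -0.11  0.83  2.03]
[[235.0, 145.0], [288.0, 145.0], [231.0, 155.0], [292.0, 151.0]] foot [0.6208, -0.2751, -0.0, 0.0566] rim [0.6171, -0.2748, 0.065, 0.0552]
```

```bash
echo '[[[0.085, 0.014, 0.05, -0.02, 0, 0, 0], [0.085, 0.028, 0.1, -0.02, 0, 0, 0], [0.085, 0.042, 0.15, -0.02, 0, 0, 0], [0.085, 0.056, 0.2, -0.02, 0, 0, 0], [0.085, 0.07, 0.25, -0.02, 0, 0, 0], [0.085, 0.084, 0.3, -0.02, 0, 0, 0], [0.085, 0.098, 0.35, -0.02, 0, 0, 0], [0.085, 0.11, 0.4, -0.02, 0, 0, 0]]]' | python3 steer.py; echo '[[[0.085, 0, 0.05, 0.02, 0, 0, 0.1], [0.085, 0, 0.095, 0.02, 0, 0, 0.2], [0.085, 0, 0.095, 0.02, 0, 0, 0.2], [0.085, 0, 0.095, 0.02, 0, 0, 0.2], [0.085, 0, 0.095, 0.02, 0, 0, 0.2], [0.085, 0, 0.095, 0.02, 0, 0, 0.2]]]' | python3 steer.py;python3 look.py r1; python3 -c "
from h import *
c,g=wcam('r1')
for n,p in dict(B=[.4965,.2105,.04],A=[.3845,.2265,.04]).items():
  u=proj(c,p)[0].astype(int);print(n,u,g[min(u[1],383),u[0]]);face('r1',(int(u[0]),int(u[1])),9) if 5<u[1]<380 else 0"
```

```text
time_s: 33.5
ee_pos: [0.5085, 0.1034, 0.2201]
eef_rot: [0.0, 1.0, -0.001, -0.001]
contact_force: [-0.3, 0.2, 0.9]
width: 0.0849
finger_force: 0.0
time_s: 34.1
ee_pos: [0.5108, 0.1947, 0.2014]
eef_rot: [0.101, 0.995, -0.001, 0.0]
contact_force: [0.1, -0.1, 0.4]
width: 0.0848
finger_force: 0.0
[0.5108 0.1947 0.2014] [[-0.979, 0.202, 0.001], [0.202, 0.979, -0.001], [-0.001, -0.001, -1.0]] [-0.57  0.41  0.16  2.04 -0.1   0.69  1.02]
B [267 153] 68
[[246.0, 146.0], [301.0, 147.0], [252.0, 158.0], [307.0, 157.0]] foot [0.5141, 0.2143, -0.221, 0.0578] rim [0.5139, 0.2174, -0.185, 0.0489]
A [260  21] 37
[[256.0, 12.0], [289.0, 3.0], [279.0, 56.0], [279.0, 56.0]] foot [0.3896, 0.2411, 0.028, 0.0315] rim [0.4332, 0.2312, -0.203, 0.0008]
```

```bash
echo '[[[0.085, 0.001, 0.0195, 0.04, 0, 0, 0], [0.085, 0.001, 0.0195, 0.08, 0, 0, 0], [0.085, 0.001, 0.0195, 0.12, 0, 0, 0], [0.085, 0.001, 0.0195, 0.145, 0, 0, 0], [0.085, 0.001, 0.0195, 0.158, 0, 0, 0], [0.085, 0.001, 0.0195, 0.163, 0, 0, 0], [0.085, 0.001, 0.0195, 0.163, 0, 0, 0], [0.085, 0.001, 0.0195, 0.163, 0, 0, 0]]]' | python3 steer.py; echo '[[[0.04, 0, 0, 0, 0, 0, 0], [0.04, 0, 0, 0, 0, 0, 0], [0.04, 0, 0, 0, 0, 0, 0], [0.04, 0, 0, 0, 0, 0, 0], [0.04, 0, 0, 0, 0, 0, 0], [0.04, 0, 0, 0, 0, 0, 0], [0.04, 0, 0, 0, 0, 0, 0], [0.04, 0, 0, 0, 0, 0, 0]]]' | python3 steer.py
```

```text
time_s: 34.95
ee_pos: [0.5151, 0.2167, 0.0401]
eef_rot: [0.1, 0.995, 0.001, 0.002]
contact_force: [0.1, -0.4, -0.4]
width: 0.0849
finger_force: 0.0
time_s: 35.75
ee_pos: [0.5145, 0.2161, 0.0403]
eef_rot: [0.1, 0.995, 0.0, 0.001]
contact_force: [-1.2, -1.3, 5.9]
width: 0.0588
finger_force: 66.0
```

```bash
echo '[[[0.04, 0.002, -0.015, 0, 0, 0, -0.03], [0.04, 0.004, -0.031, 0, 0, 0, -0.06], [0.04, 0.006, -0.047, 0, 0, 0, -0.09], [0.04, 0.008, -0.063, 0, 0, 0, -0.12], [0.04, 0.01, -0.079, 0, 0, 0, -0.15], [0.04, 0.012, -0.095, 0, 0, 0, -0.18], [0.04, 0.0143, -0.111, 0, 0, 0, -0.2], [0.04, 0.0143, -0.111, 0, 0, 0, -0.2]]]' | python3 steer.py; echo '[[[0.04, 0, 0, 0, 0, 0, 0], [0.04, 0, 0, 0, 0, 0, 0]]]' | python3 steer.py
```

```text
time_s: 36.55
ee_pos: [0.4795, 0.1093, 0.0403]
eef_rot: [0.001, 1.0, 0.0, 0.003]
contact_force: [0.6, -3.5, 10.2]
width: 0.0589
finger_force: 66.4
time_s: 36.75
ee_pos: [0.4794, 0.1093, 0.0402]
eef_rot: [0.001, 1.0, -0.001, 0.002]
contact_force: [0.6, -4.3, 10.3]
width: 0.0591
finger_force: 66.4
```

```bash
echo '[[[0.04, 0.0025, -0.01, 0, 0, 0, 0], [0.04, 0.0025, -0.022, 0, 0, 0, 0], [0.04, 0.0025, -0.034, 0, 0, 0, 0], [0.04, 0.0025, -0.046, 0, 0, 0, 0], [0.04, 0.0025, -0.058, 0, 0, 0, 0], [0.04, 0.0025, -0.07, 0, 0, 0, 0]]]' | python3 steer.py; echo '[[[0.04, 0, -0.01, 0, 0, 0, 0], [0.04, 0, -0.02, 0, 0, 0, 0], [0.04, 0, -0.03, 0, 0, 0, 0], [0.04, 0, -0.04, 0, 0, 0, 0], [0.04, 0, -0.05, 0, 0, 0, 0], [0.04, 0, -0.06, 0, 0, 0, 0], [0.04, 0, -0.065, 0, 0, 0, 0], [0.04, 0, -0.065, 0, 0, 0, 0]]]' | python3 steer.py; echo '[[[0.085, 0, 0, 0, 0, 0, 0], [0.085, 0, 0, 0, 0, 0, 0], [0.085, 0, 0, 0, 0, 0, 0], [0.085, 0, 0, -0.04, 0, 0, 0], [0.085, 0, 0, -0.09, 0, 0, 0], [0.085, 0, 0, -0.14, 0, 0, 0], [0.085, 0, 0, -0.16, 0, 0, 0], [0.085, 0, 0, -0.16, 0, 0, 0]]]' | python3 steer.py;echo '[[[0.085, 0, 0, 0, 0, 0, 0]]]' | python3 steer.py; python3 look.py s1; python3 -c "
from h import *
c,g=wcam('s1');u=proj(c,[.4585,-.024,.04])[0].astype(int);print(u,g[u[1],u[0]]);face('s1',(int(u[0]),int(u[1])),9)"
```

```text
time_s: 37.35
ee_pos: [0.4785, 0.0441, 0.0404]
eef_rot: [-0.001, 1.0, 0.002, 0.004]
contact_force: [0.7, 6.6, 9.9]
width: 0.0589
finger_force: 66.4
time_s: 38.15
ee_pos: [0.4782, -0.0226, 0.0403]
eef_rot: [-0.001, 1.0, 0.001, 0.004]
contact_force: [1.2, 4.1, 9.3]
width: 0.0587
finger_force: 66.3
time_s: 38.95
ee_pos: [0.4772, -0.0246, 0.2019]
eef_rot: [0.0, 1.0, 0.0, 0.004]
contact_force: [0.3, -0.6, 0.0]
width: 0.0848
finger_force: 0.0
time_s: 39.05
ee_pos: [0.4747, -0.0246, 0.1987]
eef_rot: [0.0, 1.0, -0.0, 0.001]
contact_force: [0.4, 0.1, -1.6]
width: 0.0852
finger_force: 0.0
[ 0.4747 -0.0246  0.1987] [[-1.0, 0.0, 0.002], [0.0, 1.0, -0.0], [-0.002, -0.0, -1.0]] [-0.    0.33 -0.05  2.19  0.03  0.62  1.5 ]
[254 155] 56
[[229.0, 151.0], [284.0, 151.0], [226.0, 161.0], [282.0, 163.0]] foot [0.4785, -0.0218, -0.0, 0.0575] rim [0.4769, -0.0249, -0.036, 0.0495]
```

```bash
echo '[[[0.05, -0.002, 0.001, 0.05, 0, 0, 0], [0.05, -0.002, 0.001, 0.09, 0, 0, 0], [0.05, -0.002, 0.001, 0.114, 0, 0, 0], [0.05, -0.002, 0.001, 0.1235, 0, 0, 0], [0.05, -0.002, 0.001, 0.1235, 0, 0, 0], [0.05, -0.002, 0.001, 0.1235, 0, 0, 0]]]' | python3 steer.py; echo '[[[0.0, 0, 0, 0, 0, 0, 0], [0.0, 0, 0, 0, 0, 0, 0], [0.0, 0, 0, 0, 0, 0, 0], [0.0, 0, 0, 0, 0, 0, 0], [0.0, 0, 0, 0, 0, 0, 0], [0.0, 0, 0, 0, 0, 0, 0], [0.0, 0, 0, 0, 0, 0, 0], [0.0, 0, 0, 0, 0, 0, 0]]]' | python3 steer.py
```

```text
time_s: 39.7
ee_pos: [0.4775, -0.0234, 0.0753]
eef_rot: [0.0, 1.0, -0.0, 0.001]
contact_force: [-0.3, 0.5, 0.1]
width: 0.0499
finger_force: 0.0
time_s: 40.5
ee_pos: [0.4782, -0.0234, 0.0765]
eef_rot: [-0.0, 1.0, 0.0, 0.002]
contact_force: [-0.2, -0.0, 6.2]
width: 0.0113
finger_force: 59.1
```

```bash
echo '[[[0, 0, -0.003, -0.002, -0.035, 0, 0], [0, 0, -0.0065, -0.0035, -0.07, 0, 0], [0, 0, -0.0068, -0.0035, -0.07, 0, 0], [0, 0, -0.007, -0.006, -0.07, 0, 0], [0, 0, -0.007, -0.009, -0.07, 0, 0], [0, 0, -0.0072, -0.012, -0.07, 0, 0], [0, 0, -0.0072, -0.015, -0.07, 0, 0], [0, 0, -0.0072, -0.015, -0.07, 0, 0]]]' | python3 steer.py;echo '[[[0, 0, 0, 0, 0, 0, 0], [0, 0, 0, 0, 0, 0, 0]]]' | python3 steer.py; python3 look.py s2; python3 rel.py s2 0.0105
```

```text
time_s: 41.3
ee_pos: [0.4777, -0.0302, 0.0908]
eef_rot: [-0.001, 0.999, 0.035, 0.001]
contact_force: [-0.0, -0.8, -1.5]
width: 0.0112
finger_force: 58.9
time_s: 41.5
ee_pos: [0.4774, -0.0305, 0.0903]
eef_rot: [-0.0, 0.999, 0.035, 0.001]
contact_force: [-1.0, -0.5, -0.1]
width: 0.0109
finger_force: 58.9
[ 0.4774 -0.0305  0.0903] [[-1.0, -0.0, 0.002], [-0.0, 0.998, 0.07], [-0.002, 0.07, -0.998]] [ 0.13  0.53 -0.15  2.25  0.01  0.36  1.56]
seed (239, 185)
[[217.0, 178.0], [295.0, 177.0], [208.0, 204.0], [310.0, 199.0]] foot [0.4777, -0.023, -0.007, 0.0561] rim [0.4755, -0.0248, 0.025, 0.0568]
lean -0.07 h 13.8 axis at rim y -0.0288
```

```bash
echo '[[[0, 0, 0.004, -0.0002, 0.035, 0, 0], [0, 0, 0.008, 0.0001, 0.07, 0, 0], [0, 0, 0.0115, 0.0003, 0.105, 0, 0], [0, 0, 0.015, 0.0006, 0.14, 0, 0], [0, 0, 0.015, 0.0006, 0.14, 0, 0], [0, 0, 0.015, 0.0006, 0.14, 0, 0], [0, 0, 0.015, 0.0006, 0.14, 0, 0]]]' | python3 steer.py; python3 look.py s3; python3 rel.py s3 0.0105
```

```text
time_s: 42.25
ee_pos: [0.4773, -0.0159, 0.0907]
eef_rot: [0.0, 0.999, -0.035, 0.001]
contact_force: [-0.3, -0.5, -0.9]
width: 0.0107
finger_force: 59.1
[ 0.4773 -0.0159  0.0907] [[-1.0, 0.001, 0.002], [0.001, 0.998, -0.069], [-0.002, -0.069, -0.998]] [-0.15  0.53  0.06  2.26  0.11  0.36  1.36]
seed (250, 185)
[[214.0, 177.0], [296.0, 178.0], [199.0, 201.0], [301.0, 199.0]] foot [0.4777, -0.0203, 0.007, 0.059] rim [0.4747, -0.0188, 0.045, 0.0569]
lean 0.069 h 14.2 axis at rim y -0.0176
```

```bash
echo '[[[0, 0, 0.0015, -0.0005, 0, 0, 0], [0, 0, 0.003, -0.0005, 0, 0, 0], [0, 0, 0.003, -0.0005, 0, 0, 0], [0, 0, 0.003, -0.0005, 0, 0, 0]]]' | python3 steer.py; python3 look.py s4; python3 rel.py s4 0.0105;  echo '[[[0, 0, 0, -0.002, 0, 0, 0], [0, 0, 0, -0.004, 0, 0, 0], [0, 0, 0, -0.004, 0, 0, 0]]]' | python3 steer.py
```

```text
time_s: 42.7
ee_pos: [0.4773, -0.0131, 0.0911]
eef_rot: [0.0, 0.999, -0.035, 0.001]
contact_force: [0.1, -2.5, 1.1]
width: 0.0108
finger_force: 59.2
[ 0.4773 -0.0131  0.0911] [[-1.0, 0.001, 0.002], [0.001, 0.998, -0.07], [-0.002, -0.07, -0.998]] [-0.16  0.53  0.06  2.26  0.11  0.36  1.36]
seed (250, 184)
[[212.0, 176.0], [294.0, 179.0], [195.0, 198.0], [297.0, 203.0]] foot [0.4779, -0.0195, -0.018, 0.0592] rim [0.4752, -0.0195, -0.026, 0.0571]
lean 0.07 h 14.7 axis at rim y -0.0149
time_s: 43.05
ee_pos: [0.4773, -0.0122, 0.0953]
eef_rot: [-0.0, 0.999, -0.035, 0.001]
contact_force: [-0.7, -1.7, 0.2]
width: 0.011
finger_force: 59.0
```

Shift is now +4.6 mm, and the lift to about 19 mm is free of load. Continuing to 27 mm, then swinging back.

```bash
echo '[[[0, 0, 0, -0.002, 0, 0, 0], [0, 0, 0, -0.004, 0, 0, 0], [0, 0, 0, -0.0065, 0, 0, 0], [0, 0, 0, -0.0085, 0, 0, 0], [0, 0, 0, -0.0085, 0, 0, 0]]]' | python3 steer.py; python3 look.py s5; python3 rel.py s5 0.0105
```

```text
time_s: 43.55
ee_pos: [0.4775, -0.0116, 0.1039]
eef_rot: [-0.0, 0.999, -0.035, 0.001]
contact_force: [0.0, -1.1, -0.1]
width: 0.0108
finger_force: 59.0
[ 0.4775 -0.0116  0.1039] [[-1.0, -0.0, 0.002], [-0.0, 0.998, -0.07], [-0.002, -0.07, -0.998]] [-0.16  0.5   0.06  2.26  0.11  0.39  1.36]
seed (252, 178)
[[214.0, 171.0], [285.0, 172.0], [199.0, 190.0], [295.0, 194.0]] foot [0.4773, -0.0211, 0.005, 0.0541] rim [0.4749, -0.0185, -0.02, 0.0573]
lean 0.07 h 27.4 axis at rim y -0.0142
```

```bash
echo '[[[0, 0, 0, -0.001, 0, 0, 0], [0, 0, -0.004, -0.0007, -0.035, 0, 0], [0, 0, -0.008, -0.0004, -0.07, 0, 0], [0, 0, -0.012, -0.0001, -0.105, 0, 0], [0, 0, -0.0166, 0.0002, -0.14, 0, 0], [0, 0, -0.0166, 0.0002, -0.14, 0, 0], [0, 0, -0.0166, 0.0002, -0.14, 0, 0]]]' | python3 steer.py; python3 look.py s6; python3 rel.py s6 0.0105; echo '[[[0, 0, 0, -0.0025, 0, 0, 0], [0, 0, 0, -0.005, 0, 0, 0], [0, 0, 0, -0.0075, 0, 0, 0], [0, 0, 0, -0.0075, 0, 0, 0]]]' | python3 steer.py
```

```text
time_s: 44.3
ee_pos: [0.4775, -0.0282, 0.1045]
eef_rot: [0.0, 0.999, 0.035, 0.001]
contact_force: [-0.1, 0.7, -1.0]
width: 0.0109
finger_force: 59.2
[ 0.4775 -0.0282  0.1045] [[-1.0, 0.0, 0.002], [0.0, 0.998, 0.07], [-0.002, 0.07, -0.998]] [ 0.12  0.5  -0.14  2.24 -0.01  0.4   1.57]
seed (238, 178)
[[215.0, 175.0], [294.0, 172.0], [213.0, 195.0], [308.0, 191.0]] foot [0.4789, -0.0204, 0.019, 0.0602] rim [0.4756, -0.0206, 0.019, 0.0569]
lean -0.07 h 28.0 axis at rim y -0.0255
time_s: 44.75
ee_pos: [0.4777, -0.0284, 0.1124]
eef_rot: [-0.0, 0.999, 0.035, 0.001]
contact_force: [0.8, -1.2, -0.9]
width: 0.0109
finger_force: 59.2
```

```bash
echo '[[[0, 0, 0, -0.003, 0, 0, 0], [0, 0, 0, -0.006, 0, 0, 0], [0, 0, 0, -0.009, 0, 0, 0], [0, 0, 0, -0.009, 0, 0, 0]]]' | python3 steer.py; echo '[[[0, 0, 0, -0.04, 0, 0, 0], [0, 0, 0, -0.07, 0, 0, 0], [0, 0, 0, -0.09, 0.04, 0, 0], [0, 0, 0, -0.09, 0.07, 0, 0], [0, 0, 0, -0.09, 0.07, 0, 0], [0, 0, 0, -0.09, 0.07, 0, 0]]]' | python3 steer.py
```

```text
time_s: 45.15
ee_pos: [0.4776, -0.0295, 0.1214]
eef_rot: [-0.0, 0.999, 0.035, 0.001]
contact_force: [0.1, 0.2, -0.6]
width: 0.0111
finger_force: 59.2
time_s: 45.75
ee_pos: [0.4767, -0.0355, 0.2105]
eef_rot: [-0.0, 1.0, 0.0, 0.0]
contact_force: [0.2, 0.3, -0.9]
width: 0.0107
finger_force: 59.2
```

```bash
echo '[[[0, -0.045, 0.005, 0, 0, 0, 0], [0, -0.09, 0.01, 0, 0, 0, 0], [0, -0.135, 0.0155, 0.01, 0, 0, 0], [0, -0.149, 0.0155, 0.05, 0, 0, 0], [0, -0.149, 0.0155, 0.09, 0, 0, 0], [0, -0.149, 0.0155, 0.125, 0, 0, 0], [0, -0.149, 0.0155, 0.14, 0, 0, 0], [0, -0.149, 0.0155, 0.14, 0, 0, 0]]]' | python3 steer.py; echo '[[[0, 0, 0, 0.002, 0, 0, 0], [0, 0, 0, 0.005, 0, 0, 0], [0, 0, 0, 0.005, 0, 0, 0], [0, 0, 0, 0.005, 0, 0, 0]]]' | python3 steer.py;  echo '[[[0, 0, 0, 0.002, 0, 0, 0], [0, 0, 0, 0.0025, 0, 0, 0], [0, 0, 0, 0.0025, 0, 0, 0]]]' | python3 steer.py
```

```text
time_s: 46.55
ee_pos: [0.6253, -0.02, 0.0688]
eef_rot: [-0.0, 1.0, 0.0, -0.001]
contact_force: [-0.1, 0.2, -1.1]
width: 0.0108
finger_force: 59.2
time_s: 46.95
ee_pos: [0.6269, -0.0204, 0.067]
eef_rot: [0.0, 1.0, -0.0, 0.002]
contact_force: [0.6, 0.3, -0.1]
width: 0.0109
finger_force: 59.2
time_s: 47.25
ee_pos: [0.6263, -0.0202, 0.0635]
eef_rot: [-0.0, 1.0, -0.0, 0.001]
contact_force: [0.3, -0.3, -0.3]
width: 0.0107
finger_force: 59.2
```

```bash
echo '[[[0, 0, 0, 0.001, 0, 0, 0], [0, 0, 0, 0.002, 0, 0, 0], [0, 0, 0, 0.003, 0, 0, 0], [0, 0, 0, 0.003, 0, 0, 0]]]' | python3 steer.py; echo '[[[0, 0, 0, 0, 0, 0, 0], [0.05, 0, 0, 0, 0, 0, 0], [0.05, 0, 0, 0, 0, 0, 0], [0.05, 0, 0, 0, 0, 0, 0], [0.05, 0, 0, -0.03, 0, 0, 0], [0.05, 0, 0, -0.08, 0, 0, 0], [0.085, 0.05, 0, -0.12, 0, 0, 0], [0.085, 0.1, 0, -0.135, 0, 0, 0]]]' | python3 steer.py; echo '[[[0.085, 0.045, 0, 0, 0, 0, 0], [0.085, 0.045, 0, 0, 0, 0, 0], [0.085, 0.045, 0, 0, 0, 0, 0], [0.085, 0.045, 0, 0, 0, 0, 0]]]' | python3 steer.py; python3 look.py t1; python3 -c "
from h import *
c,g=wcam('t1');u=proj(c,[.4585,-.020,.04])[0].astype(int);print(u,g[u[1],u[0]]);face('t1',(int(u[0]),int(u[1])),10)
print('stoppers px',proj(c,[[.589,-.062,.086],[.626,-.020,.086]]).astype(int).tolist())
m=cv2.inRange(g[225:345,150:340],0,40);n,l,st,ce=cv2.connectedComponentsWithStats(m);print([(s[:5].tolist()) for s in st[1:] if s[4]>150])"
```

```text
time_s: 47.65
ee_pos: [0.6264, -0.0203, 0.0616]
eef_rot: [0.0, 1.0, -0.0, 0.001]
contact_force: [-1.7, -0.1, 7.9]
width: 0.0108
finger_force: 60.6
time_s: 48.45
ee_pos: [0.5434, -0.0199, 0.1925]
eef_rot: [0.0, 1.0, 0.0, 0.004]
contact_force: [-0.1, 0.2, 0.1]
width: 0.077
finger_force: 0.0
time_s: 48.85
ee_pos: [0.4973, -0.0201, 0.1899]
eef_rot: [-0.0, 1.0, 0.0, 0.002]
contact_force: [0.1, 0.7, -0.1]
width: 0.0849
finger_force: 0.0
[ 0.4973 -0.0201  0.1899] [[-1.0, -0.0, 0.004], [-0.0, 1.0, 0.0], [-0.004, 0.0, -1.0]] [ 0.04  0.37 -0.11  2.15  0.07  0.62  1.45]
[253 131] 57
[[224.0, 129.0], [286.0, 134.0], [220.0, 137.0], [286.0, 134.0]] foot [0.4802, -0.0201, -0.079, 0.0619] rim [0.4754, -0.0197, 0.045, 0.0549]
stoppers px [[206, 286], [253, 320]]
[[37, 13, 91, 94, 4281], [0, 31, 14, 70, 677]]
```

```bash
echo '[[[0.085, 0.02, 0, 0.03, 0, 0, 0], [0.085, 0.02, 0, 0.07, 0, 0, 0], [0.085, 0.02, 0, 0.11, 0, 0, 0], [0.085, 0.02, 0, 0.14, 0, 0, 0], [0.085, 0.02, 0, 0.154, 0, 0, 0], [0.085, 0.02, 0, 0.156, 0, 0, 0], [0.085, 0.02, 0, 0.156, 0, 0, 0]]]' | python3 steer.py; echo '[[[0.04, 0, 0, 0, 0, 0, 0], [0.04, 0, 0, 0, 0, 0, 0], [0.04, 0, 0, 0, 0, 0, 0], [0.04, 0, 0, 0, 0, 0, 0], [0.04, 0, 0, 0, 0, 0, 0], [0.04, 0, 0, 0, 0, 0, 0], [0.04, 0, 0, 0, 0, 0, 0]]]' | python3 steer.py
```

```text
time_s: 49.6
ee_pos: [0.477, -0.0201, 0.033]
eef_rot: [-0.0, 1.0, 0.0, 0.001]
contact_force: [0.4, 0.5, -0.4]
width: 0.0852
finger_force: 0.0
time_s: 50.3
ee_pos: [0.4769, -0.0204, 0.0348]
eef_rot: [0.0, 1.0, -0.0, 0.002]
contact_force: [0.3, -0.3, 6.9]
width: 0.0588
finger_force: 66.0
```

```bash
echo '[[[0.04, 0, -0.012, 0, 0, 0, 0], [0.04, 0, -0.03, 0, 0, 0, 0], [0.04, 0, -0.047, 0, 0, 0, 0], [0.04, 0, -0.064, 0, 0, 0, 0], [0.04, 0, -0.08, 0, 0, 0, 0], [0.04, 0, -0.097, 0, 0, 0, 0], [0.04, 0, -0.114, 0, 0, 0, 0], [0.04, 0, -0.13, 0, 0, 0, 0]]]' | python3 steer.py; echo '[[[0.04, -0.008, -0.015, 0, 0, 0, 0], [0.04, -0.016, -0.03, 0, 0, 0, 0], [0.04, -0.024, -0.045, 0, 0, 0, 0], [0.04, -0.0335, -0.062, 0, 0, 0, 0], [0.04, -0.0335, -0.08, 0, 0, 0, 0], [0.04, -0.0335, -0.1, 0, 0, 0, 0], [0.04, -0.0335, -0.118, 0, 0, 0, 0], [0.04, -0.0335, -0.13, 0, 0, 0, 0]]]' | python3 steer.py; echo '[[[0.04, 0, 0, 0, 0, 0, 0], [0.04, 0, 0, 0, 0, 0, 0], [0.04, 0, 0, 0, 0, 0, 0]]]' | python3 steer.py
```

```text
time_s: 51.1
ee_pos: [0.4774, -0.1484, 0.0349]
eef_rot: [-0.001, 1.0, 0.001, 0.003]
contact_force: [0.2, 5.6, 7.0]
width: 0.0591
finger_force: 66.2
time_s: 51.9
ee_pos: [0.5104, -0.2795, 0.0349]
eef_rot: [-0.0, 1.0, 0.001, 0.002]
contact_force: [-0.3, 5.1, 7.9]
width: 0.0589
finger_force: 66.3
time_s: 52.2
ee_pos: [0.5103, -0.2821, 0.0349]
eef_rot: [0.001, 1.0, -0.001, 0.002]
contact_force: [0.7, -2.7, 5.3]
width: 0.059
finger_force: 66.1
```

```bash
echo '[[[0.04, 0, 0.003, 0, 0, 0, 0], [0.04, 0, 0.0055, 0, 0, 0, 0], [0.04, 0, 0.0055, 0, 0, 0, 0], [0.04, 0, 0.0055, 0, 0, 0, 0]]]' | python3 steer.py; echo '[[[0.085, 0, 0, 0, 0, 0, 0], [0.085, 0, 0, 0, 0, 0, 0], [0.085, 0, 0, 0, 0, 0, 0], [0.085, 0, 0, -0.04, 0, 0, 0], [0.085, 0, 0, -0.09, 0, 0, 0], [0.085, 0, 0, -0.14, 0, 0, 0], [0.085, 0, 0, -0.17, 0, 0, 0], [0.085, 0, 0, -0.17, 0, 0, 0]]]' | python3 steer.py; python3 look.py v1; python3 -c "
from h import *
c,g=wcam('v1')
for P in([.493,-.277,.035],[.602,-.277,.035]):
  u=proj(c,P)[0].astype(int);print(u,g[u[1],u[0]]);face('v1',(int(u[0]),int(u[1])),12)"
```

```text
time_s: 52.6
ee_pos: [0.5104, -0.2768, 0.035]
eef_rot: [0.0, 1.0, -0.002, 0.002]
contact_force: [0.1, -3.3, 5.6]
width: 0.0589
finger_force: 66.2
time_s: 53.4
ee_pos: [0.5121, -0.2754, 0.2085]
eef_rot: [-0.0, 1.0, -0.002, 0.005]
contact_force: [0.5, -1.1, 0.4]
width: 0.0847
finger_force: 0.0
[ 0.5121 -0.2754  0.2085] [[-1.0, -0.0, 0.01], [-0.0, 1.0, -0.004], [-0.01, -0.004, -1.0]] [ 0.6   0.44 -0.24  1.96  0.15  0.74  1.84]
[252 147] 64
[[228.0, 143.0], [282.0, 143.0], [224.0, 152.0], [285.0, 149.0]] foot [0.5111, -0.2749, 0.001, 0.0577] rim [0.5074, -0.2744, 0.05, 0.0551]
[252 245] 65
[[230.0, 237.0], [280.0, 239.0], [226.0, 259.0], [282.0, 259.0]] foot [0.6223, -0.2756, -0.042, 0.0593] rim [0.6176, -0.2757, 0.002, 0.057]
```

```bash
echo '[[[0.085, 0, 0.05, -0.02, 0, 0, 0], [0.085, 0.01, 0.098, -0.02, 0, 0, 0], [0.085, 0.02, 0.145, -0.02, 0, 0, 0], [0.085, 0.03, 0.19, -0.02, 0, 0, 0], [0.085, 0.04, 0.238, -0.02, 0, 0, 0], [0.085, 0.055, 0.285, -0.02, 0, 0, 0], [0.085, 0.07, 0.33, -0.02, 0, 0, 0], [0.085, 0.085, 0.375, -0.02, 0, 0, 0]]]' | python3 steer.py; echo '[[[0.085, 0.007, 0.048, 0.02, 0, 0, -0.08], [0.085, 0.015, 0.095, 0.02, 0, 0, -0.167], [0.085, 0.015, 0.125, 0.02, 0, 0, -0.167], [0.085, 0.015, 0.125, 0.02, 0, 0, -0.167], [0.085, 0.015, 0.125, 0.02, 0, 0, -0.167], [0.085, 0.015, 0.125, 0.02, 0, 0, -0.167]]]' | python3 steer.py;python3 look.py w1; python3 -c "
from h import *
c,g=wcam('w1')
u=proj(c,[.385,.2265,.035])[0].astype(int);print(u,g[u[1],u[0]]);face('w1',(int(u[0]),int(u[1])),9)
cv2.imwrite('pics/w1c.png',g)"
```

```text
time_s: 54.25
ee_pos: [0.4216, 0.1017, 0.222]
eef_rot: [-0.0, 1.0, -0.0, -0.001]
contact_force: [1.3, 0.2, -0.2]
width: 0.0852
finger_force: 0.0
time_s: 54.85
ee_pos: [0.4083, 0.2233, 0.2024]
eef_rot: [-0.083, 0.997, -0.001, -0.0]
contact_force: [0.6, -1.3, 0.7]
width: 0.0849
finger_force: 0.0
[0.4083 0.2233 0.2024] [[-0.986, -0.165, -0.001], [-0.165, 0.986, -0.002], [0.001, -0.002, -1.0]] [-0.26  0.34 -0.42  2.19  0.23  0.66  0.9 ]
[261 146] 65
[[236.0, 142.0], [288.0, 141.0], [230.0, 151.0], [280.0, 152.0]] foot [0.4014, 0.2305, 0.185, 0.0545] rim [0.4019, 0.2227, 0.146, 0.0444]
```

```bash
echo '[[[0.085, 0.005, 0.0076, 0.04, 0, 0, 0], [0.085, 0.005, 0.0076, 0.08, 0, 0, 0], [0.085, 0.005, 0.0076, 0.12, 0, 0, 0], [0.085, 0.005, 0.0076, 0.145, 0, 0, 0], [0.085, 0.005, 0.0076, 0.16, 0, 0, 0], [0.085, 0.005, 0.0076, 0.164, 0, 0, 0], [0.085, 0.005, 0.0076, 0.164, 0, 0, 0], [0.085, 0.005, 0.0076, 0.164, 0, 0, 0]]]' | python3 steer.py; echo '[[[0.04, 0, 0, 0, 0, 0, 0], [0.04, 0, 0, 0, 0, 0, 0], [0.04, 0, 0, 0, 0, 0, 0], [0.04, 0, 0, 0, 0, 0, 0], [0.04, 0, 0, 0, 0, 0, 0], [0.04, 0, 0, 0, 0, 0, 0], [0.04, 0, 0, 0, 0, 0, 0], [0.04, 0, 0, 0, 0, 0, 0]]]' | python3 steer.py
```

```text
time_s: 55.7
ee_pos: [0.4037, 0.2316, 0.0402]
eef_rot: [-0.083, 0.997, 0.0, 0.001]
contact_force: [-0.1, -0.1, 0.6]
width: 0.0852
finger_force: 0.0
time_s: 56.5
ee_pos: [0.4036, 0.2309, 0.0406]
eef_rot: [-0.083, 0.997, -0.001, 0.001]
contact_force: [-0.3, -1.8, 7.9]
width: 0.059
finger_force: 63.2
```

```bash
echo '[[[0.04, -0.006, -0.016, 0, 0, 0, 0.02], [0.04, -0.0135, -0.033, 0, 0, 0, 0.04], [0.04, -0.02, -0.05, 0, 0, 0, 0.065], [0.04, -0.027, -0.067, 0, 0, 0, 0.09], [0.04, -0.034, -0.084, 0, 0, 0, 0.115], [0.04, -0.041, -0.101, 0, 0, 0, 0.14], [0.04, -0.048, -0.118, 0, 0, 0, 0.166], [0.04, -0.0534, -0.1316, 0, 0, 0, 0.166]]]' | python3 steer.py; echo '[[[0.04, 0, 0, 0, 0, 0, 0], [0.04, 0, 0, 0, 0, 0, 0]]]' | python3 steer.py
```

```text
time_s: 57.3
ee_pos: [0.4787, 0.1131, 0.0409]
eef_rot: [-0.001, 1.0, 0.002, 0.002]
contact_force: [-2.0, 5.2, 6.8]
width: 0.0588
finger_force: 63.5
time_s: 57.5
ee_pos: [0.4799, 0.1104, 0.0407]
eef_rot: [-0.0, 1.0, -0.0, 0.003]
contact_force: [4.4, -2.3, 6.3]
width: 0.0587
finger_force: 64.1
```

```bash
echo '[[[0.04, 0.002, -0.01, 0, 0, 0, 0], [0.04, 0.002, -0.022, 0, 0, 0, 0], [0.04, 0.002, -0.034, 0, 0, 0, 0], [0.04, 0.002, -0.046, 0, 0, 0, 0], [0.04, 0.002, -0.058, 0, 0, 0, 0], [0.04, 0.002, -0.07, 0, 0, 0, 0]]]' | python3 steer.py; echo '[[[0.04, 0, -0.01, 0, 0, 0, 0], [0.04, 0, -0.02, 0, 0, 0, 0], [0.04, 0, -0.03, 0, 0, 0, 0], [0.04, 0, -0.04, 0, 0, 0, 0], [0.04, 0, -0.05, 0, 0, 0, 0], [0.04, 0, -0.06, 0, 0, 0, 0], [0.04, 0, -0.065, 0, 0, 0, 0], [0.04, 0, -0.065, 0, 0, 0, 0]]]' | python3 steer.py; echo '[[[0.085, 0, 0, 0, 0, 0, 0], [0.085, 0, 0, 0, 0, 0, 0], [0.085, 0, 0, 0, 0, 0, 0], [0.085, 0, 0, -0.04, 0, 0, 0], [0.085, 0, 0, -0.09, 0, 0, 0], [0.085, 0, 0, -0.14, 0, 0, 0], [0.085, 0, 0, -0.16, 0, 0, 0], [0.085, 0, 0, -0.16, 0, 0, 0]]]' | python3 steer.py;echo '[[[0.085, 0, 0, 0, 0, 0, 0]]]' | python3 steer.py; python3 look.py x1; python3 -c "
from h import *
c,g=wcam('x1');u=proj(c,[.4585,-.024,.04])[0].astype(int);print(u,g[u[1],u[0]]);face('x1',(int(u[0]),int(u[1])),9)"
```

```text
time_s: 58.1
ee_pos: [0.4782, 0.0461, 0.041]
eef_rot: [-0.003, 1.0, 0.003, 0.004]
contact_force: [0.9, 8.1, 8.3]
width: 0.0587
finger_force: 64.7
time_s: 58.9
ee_pos: [0.4781, -0.0206, 0.0408]
eef_rot: [-0.002, 1.0, 0.002, 0.004]
contact_force: [1.6, 3.9, 8.8]
width: 0.0587
finger_force: 64.7
time_s: 59.7
ee_pos: [0.4774, -0.0241, 0.2025]
eef_rot: [-0.0, 1.0, -0.0, 0.004]
contact_force: [-0.2, 0.1, -0.1]
width: 0.0849
finger_force: 0.0
time_s: 59.8
ee_pos: [0.4749, -0.0245, 0.1993]
eef_rot: [-0.0, 1.0, -0.0, 0.001]
contact_force: [0.1, -0.4, -1.0]
width: 0.0851
finger_force: 0.0
[ 0.4749 -0.0245  0.1993] [[-1.0, -0.0, 0.001], [-0.0, 1.0, -0.001], [-0.001, -0.001, -1.0]] [ 0.37  0.37 -0.52  2.17  0.29  0.67  1.22]
[254 154] 57
[[231.0, 148.0], [286.0, 147.0], [227.0, 158.0], [290.0, 154.0]] foot [0.4751, -0.0194, 0.018, 0.0574] rim [0.4719, -0.0192, 0.064, 0.0555]
```

```bash
echo '[[[0.05, 0, 0.005, 0.05, 0, 0, 0], [0.05, 0, 0.005, 0.09, 0, 0, 0], [0.05, 0, 0.005, 0.114, 0, 0, 0], [0.05, 0, 0.005, 0.1235, 0, 0, 0], [0.05, 0, 0.005, 0.1235, 0, 0, 0], [0.05, 0, 0.005, 0.1235, 0, 0, 0]]]' | python3 steer.py; echo '[[[0.0, 0, 0, 0, 0, 0, 0], [0.0, 0, 0, 0, 0, 0, 0], [0.0, 0, 0, 0, 0, 0, 0], [0.0, 0, 0, 0, 0, 0, 0], [0.0, 0, 0, 0, 0, 0, 0], [0.0, 0, 0, 0, 0, 0, 0], [0.0, 0, 0, 0, 0, 0, 0], [0.0, 0, 0, 0, 0, 0, 0]]]' | python3 steer.py
```

```text
time_s: 60.45
ee_pos: [0.4758, -0.0187, 0.0762]
eef_rot: [-0.001, 1.0, 0.0, 0.001]
contact_force: [0.5, -0.2, 0.5]
width: 0.0504
finger_force: 0.0
time_s: 61.25
ee_pos: [0.4765, -0.0191, 0.0772]
eef_rot: [-0.0, 1.0, -0.0, 0.002]
contact_force: [-0.8, -0.4, 7.2]
width: 0.011
finger_force: 59.1
```

```bash
echo '[[[0, 0, -0.003, -0.002, -0.035, 0, 0], [0, 0, -0.0065, -0.0035, -0.07, 0, 0], [0, 0, -0.0068, -0.0035, -0.07, 0, 0], [0, 0, -0.007, -0.006, -0.07, 0, 0], [0, 0, -0.007, -0.009, -0.07, 0, 0], [0, 0, -0.0072, -0.012, -0.07, 0, 0], [0, 0, -0.0072, -0.015, -0.07, 0, 0], [0, 0, -0.0072, -0.015, -0.07, 0, 0]]]' | python3 steer.py;echo '[[[0, 0, 0, 0, 0, 0, 0], [0, 0, 0, 0, 0, 0, 0]]]' | python3 steer.py; python3 look.py x2; python3 rel.py x2 0.0112
```

```text
time_s: 62.05
ee_pos: [0.4761, -0.0258, 0.0916]
eef_rot: [-0.001, 0.999, 0.035, 0.001]
contact_force: [0.0, -0.6, -0.5]
width: 0.0109
finger_force: 58.8
time_s: 62.25
ee_pos: [0.4757, -0.0261, 0.0911]
eef_rot: [-0.001, 0.999, 0.035, 0.001]
contact_force: [0.5, -0.2, -1.1]
width: 0.0113
finger_force: 58.8
[ 0.4757 -0.0261  0.0911] [[-1.0, -0.001, 0.002], [-0.001, 0.998, 0.07], [-0.002, 0.07, -0.998]] [ 0.35  0.56 -0.46  2.24  0.43  0.42  1.13]
seed (239, 187)
[[214.0, 177.0], [294.0, 175.0], [228.0, 212.0], [310.0, 197.0]] foot [0.4751, -0.0198, 0.007, 0.0576] rim [0.4757, -0.0125, 0.166, 0.0468]
lean -0.07 h 13.9 axis at rim y -0.0243
```

Free at h 13.9. Swing to +y, with 3 mm more follow-through.

```bash
echo '[[[0, 0, 0.004, -0.0005, 0.035, 0, 0], [0, 0, 0.008, -0.0002, 0.07, 0, 0], [0, 0, 0.0115, 0, 0.105, 0, 0], [0, 0, 0.015, 0.0002, 0.14, 0, 0], [0, 0, 0.018, 0.0002, 0.14, 0, 0], [0, 0, 0.018, 0.0002, 0.14, 0, 0], [0, 0, 0.018, 0.0002, 0.14, 0, 0]]]' | python3 steer.py; python3 look.py x3; python3 rel.py x3 0.0112;  echo '[[[0, 0, 0, -0.002, 0, 0, 0], [0, 0, 0, -0.004, 0, 0, 0], [0, 0, 0, -0.004, 0, 0, 0]]]' | python3 steer.py
```

```text
time_s: 63.0
ee_pos: [0.4757, -0.008, 0.0921]
eef_rot: [-0.0, 0.999, -0.034, 0.001]
contact_force: [-0.0, 0.3, -1.3]
width: 0.011
finger_force: 59.0
[ 0.4757 -0.008   0.0921] [[-1.0, -0.001, 0.002], [-0.001, 0.998, -0.069], [-0.002, -0.069, -0.998]] [ 0.1   0.53 -0.3   2.25  0.54  0.44  0.92]
seed (251, 186)
[[212.0, 175.0], [294.0, 176.0], [197.0, 198.0], [298.0, 194.0]] foot [0.4751, -0.0139, 0.008, 0.0593] rim [0.4713, -0.0121, 0.066, 0.0567]
lean 0.069 h 14.9 axis at rim y -0.0098
time_s: 63.35
ee_pos: [0.476, -0.008, 0.0965]
eef_rot: [-0.0, 0.999, -0.035, 0.001]
contact_force: [0.9, -0.0, -0.4]
width: 0.011
finger_force: 59.0
```

```bash
echo '[[[0, 0, 0.001, -0.002, 0, 0, 0], [0, 0, 0.001, -0.003, 0, 0, 0], [0, 0, 0.001, -0.003, 0, 0, 0]]]' | python3 steer.py
```

```text
time_s: 63.65
ee_pos: [0.4757, -0.0067, 0.0993]
eef_rot: [-0.001, 0.999, -0.035, 0.001]
contact_force: [-1.0, 0.4, -0.2]
width: 0.0108
finger_force: 59.0
```

```bash
echo '[[[0, 0, 0, -0.0025, 0, 0, 0], [0, 0, 0, -0.005, 0, 0, 0], [0, 0, 0, -0.006, 0, 0, 0], [0, 0, 0, -0.006, 0, 0, 0]]]' | python3 steer.py; python3 look.py x4; python3 rel.py x4 0.0112
```

```text
time_s: 64.05
ee_pos: [0.4758, -0.0063, 0.1053]
eef_rot: [-0.0, 0.999, -0.035, 0.001]
contact_force: [0.2, -0.6, 0.1]
width: 0.0107
finger_force: 59.0
[ 0.4758 -0.0063  0.1053] [[-1.0, -0.001, 0.002], [-0.001, 0.998, -0.07], [-0.002, -0.07, -0.998]] [ 0.12  0.51 -0.32  2.25  0.51  0.47  0.94]
seed (252, 180)
[[213.0, 170.0], [291.0, 171.0], [200.0, 190.0], [294.0, 192.0]] foot [0.4752, -0.0141, 0.007, 0.0596] rim [0.4731, -0.013, 0.002, 0.0565]
lean 0.07 h 28.2 axis at rim y -0.0091
```

```bash
echo '[[[0, 0, 0, -0.0003, 0, 0, 0], [0, 0, -0.004, -0.0002, -0.035, 0, 0], [0, 0, -0.008, 0.0002, -0.07, 0, 0], [0, 0, -0.012, 0.0006, -0.105, 0, 0], [0, 0, -0.0166, 0.001, -0.14, 0, 0], [0, 0, -0.0166, 0.001, -0.14, 0, 0], [0, 0, -0.0166, 0.001, -0.14, 0, 0]]]' | python3 steer.py; python3 look.py x5; python3 rel.py x5 0.0112; echo '[[[0, 0, 0, -0.0025, 0, 0, 0], [0, 0, 0, -0.005, 0, 0, 0], [0, 0, 0, -0.0075, 0, 0, 0], [0, 0, 0, -0.0075, 0, 0, 0]]]' | python3 steer.py
```

```text
time_s: 64.8
ee_pos: [0.4757, -0.023, 0.1052]
eef_rot: [-0.0, 0.999, 0.035, 0.001]
contact_force: [0.6, -0.2, -1.1]
width: 0.0109
finger_force: 59.2
[ 0.4757 -0.023   0.1052] [[-1.0, -0.001, 0.002], [-0.001, 0.998, 0.07], [-0.002, 0.07, -0.998]] [ 0.36  0.53 -0.48  2.24  0.4   0.44  1.15]
seed (239, 181)
[[221.0, 171.0], [294.0, 170.0], [213.0, 193.0], [308.0, 189.0]] foot [0.475, -0.0133, -0.004, 0.0558] rim [0.4728, -0.0153, 0.021, 0.057]
lean -0.07 h 28.0 axis at rim y -0.0203
time_s: 65.25
ee_pos: [0.476, -0.0231, 0.1132]
eef_rot: [-0.001, 0.999, 0.035, 0.001]
contact_force: [0.1, 0.6, -0.4]
width: 0.0108
finger_force: 59.2
```

```bash
echo '[[[0, 0, 0, -0.003, 0, 0, 0], [0, 0, 0, -0.006, 0, 0, 0], [0, 0, 0, -0.009, 0, 0, 0], [0, 0, 0, -0.009, 0, 0, 0]]]' | python3 steer.py; echo '[[[0, 0, 0, -0.04, 0, 0, 0], [0, 0, 0, -0.07, 0, 0, 0], [0, 0, 0, -0.09, 0.04, 0, 0], [0, 0, 0, -0.09, 0.07, 0, 0], [0, 0, 0, -0.09, 0.07, 0, 0], [0, 0, 0, -0.09, 0.07, 0, 0]]]' | python3 steer.py
```

```text
time_s: 65.65
ee_pos: [0.476, -0.0241, 0.1222]
eef_rot: [-0.0, 0.999, 0.035, 0.001]
contact_force: [0.0, -0.8, -0.5]
width: 0.0108
finger_force: 59.2
time_s: 66.25
ee_pos: [0.475, -0.0303, 0.2112]
eef_rot: [-0.001, 1.0, 0.0, 0.0]
contact_force: [0.1, 0.6, -0.5]
width: 0.0107
finger_force: 59.2
```

```bash
echo '[[[0, -0.04, 0.013, 0, 0, 0, 0], [0, -0.08, 0.026, 0, 0, 0, 0], [0, -0.11, 0.039, 0.01, 0, 0, 0], [0, -0.11, 0.039, 0.05, 0, 0, 0], [0, -0.11, 0.039, 0.09, 0, 0, 0], [0, -0.11, 0.039, 0.125, 0, 0, 0], [0, -0.11, 0.039, 0.141, 0, 0, 0], [0, -0.11, 0.039, 0.141, 0, 0, 0]]]' | python3 steer.py; echo '[[[0, 0, 0, 0.002, 0, 0, 0], [0, 0, 0, 0.005, 0, 0, 0], [0, 0, 0, 0.005, 0, 0, 0], [0, 0, 0, 0.005, 0, 0, 0]]]' | python3 steer.py;  echo '[[[0, 0, 0, 0.002, 0, 0, 0], [0, 0, 0, 0.0035, 0, 0, 0], [0, 0, 0, 0.0035, 0, 0, 0], [0, 0, 0, 0.0035, 0, 0, 0]]]' | python3 steer.py
```

```text
time_s: 67.05
ee_pos: [0.5835, 0.0082, 0.0679]
eef_rot: [-0.0, 1.0, -0.0, -0.002]
contact_force: [0.3, 0.6, 0.2]
width: 0.0107
finger_force: 59.2
time_s: 67.45
ee_pos: [0.5865, 0.0088, 0.0668]
eef_rot: [-0.0, 1.0, 0.0, 0.002]
contact_force: [0.7, 0.1, -1.0]
width: 0.0107
finger_force: 59.2
time_s: 67.85
ee_pos: [0.5859, 0.0088, 0.0623]
eef_rot: [-0.001, 1.0, -0.0, 0.001]
contact_force: [0.4, 0.1, 1.2]
width: 0.0109
finger_force: 59.4
```

```bash
echo '[[[0, 0, 0, 0.001, 0, 0, 0], [0, 0, 0, 0.001, 0, 0, 0]]]' | python3 steer.py; echo '[[[0, 0, 0, 0, 0, 0, 0], [0.05, 0, 0, 0, 0, 0, 0], [0.05, 0, 0, 0, 0, 0, 0], [0.05, 0, 0, 0, 0, 0, 0], [0.05, 0, 0, -0.03, 0, 0, 0], [0.05, 0, 0, -0.08, 0, 0, 0], [0.085, 0.05, -0.01, -0.12, 0, 0, 0], [0.085, 0.09, -0.024, -0.135, 0, 0, 0]]]' | python3 steer.py; echo '[[[0.085, 0, 0, 0, 0, 0, 0], [0.085, 0, 0, 0, 0, 0, 0], [0.085, 0, 0, 0, 0, 0, 0], [0.085, 0, 0, 0, 0, 0, 0]]]' | python3 steer.py; python3 look.py y1; python3 -c "
from h import *
c,g=wcam('y1');u=proj(c,[.4565,-.0145,.04])[0].astype(int);print(u,g[u[1],u[0]]);face('y1',(int(u[0]),int(u[1])),10)"
```

```text
time_s: 68.05
ee_pos: [0.5861, 0.0088, 0.0623]
eef_rot: [-0.001, 1.0, -0.0, 0.001]
contact_force: [-1.7, 0.2, 8.7]
width: 0.0109
finger_force: 60.6
time_s: 68.85
ee_pos: [0.5056, -0.0113, 0.1947]
eef_rot: [-0.001, 1.0, 0.001, 0.004]
contact_force: [-0.2, -0.7, 0.6]
width: 0.0765
finger_force: 0.0
time_s: 69.25
ee_pos: [0.5045, -0.0123, 0.1918]
eef_rot: [-0.001, 1.0, 0.001, 0.001]
contact_force: [0.7, 0.6, -0.3]
width: 0.085
finger_force: 0.0
[ 0.5045 -0.0123  0.1918] [[-1.0, -0.002, 0.002], [-0.002, 1.0, 0.001], [-0.002, 0.001, -1.0]] [ 0.37  0.42 -0.57  2.12  0.35  0.69  1.14]
[251 121] 59
[[221.0, 119.0], [283.0, 122.0], [218.0, 124.0], [283.0, 122.0]] foot [0.4768, -0.0146, -0.045, 0.0615] rim [0.4726, -0.0141, 0.031, 0.0538]
```

```bash
echo '[[[0.085, 0.029, -0.002, 0.02, 0, 0, 0], [0.085, 0.029, -0.002, 0.06, 0, 0, 0], [0.085, 0.029, -0.002, 0.1, 0, 0, 0], [0.085, 0.029, -0.002, 0.135, 0, 0, 0], [0.085, 0.029, -0.002, 0.154, 0, 0, 0], [0.085, 0.029, -0.002, 0.157, 0, 0, 0], [0.085, 0.029, -0.002, 0.157, 0, 0, 0]]]' | python3 steer.py; echo '[[[0.04, 0, 0, 0, 0, 0, 0], [0.04, 0, 0, 0, 0, 0, 0], [0.04, 0, 0, 0, 0, 0, 0], [0.04, 0, 0, 0, 0, 0, 0], [0.04, 0, 0, 0, 0, 0, 0], [0.04, 0, 0, 0, 0, 0, 0], [0.04, 0, 0, 0, 0, 0, 0]]]' | python3 steer.py
```

```text
time_s: 70.0
ee_pos: [0.475, -0.0142, 0.0346]
eef_rot: [-0.001, 1.0, 0.0, 0.0]
contact_force: [0.8, 0.2, 1.5]
width: 0.0851
finger_force: 0.0
time_s: 70.7
ee_pos: [0.4757, -0.0151, 0.0366]
eef_rot: [-0.0, 1.0, -0.0, 0.002]
contact_force: [-1.2, -1.4, 8.1]
width: 0.0592
finger_force: 65.8
```

```bash
echo '[[[0.04, 0, -0.012, 0, 0, 0, 0], [0.04, 0, -0.03, 0, 0, 0, 0], [0.04, 0, -0.047, 0, 0, 0, 0], [0.04, 0, -0.064, 0, 0, 0, 0], [0.04, 0, -0.08, 0, 0, 0, 0], [0.04, 0, -0.097, 0, 0, 0, 0], [0.04, 0, -0.114, 0, 0, 0, 0], [0.04, 0, -0.13, 0, 0, 0, 0]]]' | python3 steer.py; echo '[[[0.04, 0.018, -0.01, 0, 0, 0, 0], [0.04, 0.036, -0.02, 0, 0, 0, 0], [0.04, 0.054, -0.035, 0, 0, 0, 0], [0.04, 0.068, -0.053, 0, 0, 0, 0], [0.04, 0.073, -0.073, 0, 0, 0, 0], [0.04, 0.073, -0.093, 0, 0, 0, 0], [0.04, 0.073, -0.113, 0, 0, 0, 0], [0.04, 0.073, -0.132, 0, 0, 0, 0]]]' | python3 steer.py; echo '[[[0.04, 0, 0, 0, 0, 0, 0], [0.04, 0, 0, 0, 0, 0, 0], [0.04, 0, 0, 0, 0, 0, 0], [0.04, 0, 0, 0, 0, 0, 0]]]' | python3 steer.py
```

```text
time_s: 71.5
ee_pos: [0.4769, -0.1429, 0.0367]
eef_rot: [-0.001, 1.0, 0.002, 0.003]
contact_force: [1.5, 5.2, 6.4]
width: 0.0588
finger_force: 65.7
time_s: 72.3
ee_pos: [0.4029, -0.2738, 0.0367]
eef_rot: [-0.002, 1.0, 0.002, 0.003]
contact_force: [0.8, 8.7, 11.8]
width: 0.0591
finger_force: 66.4
time_s: 72.7
ee_pos: [0.4027, -0.2783, 0.0366]
eef_rot: [0.0, 1.0, -0.001, 0.002]
contact_force: [0.3, -1.3, 9.2]
width: 0.0592
finger_force: 66.1
```

Right on the mark. Release, rise, retreat clear of the plate and check everything.

```bash
echo '[[[0.085, 0, 0, 0, 0, 0, 0], [0.085, 0, 0, 0, 0, 0, 0], [0.085, 0, 0, 0, 0, 0, 0], [0.085, 0, 0, -0.04, 0, 0, 0], [0.085, 0, 0, -0.09, 0, 0, 0], [0.085, 0, 0, -0.14, 0, 0, 0], [0.085, 0, 0, -0.18, 0, 0, 0], [0.085, 0, 0, -0.18, 0, 0, 0]]]' | python3 steer.py; python3 look.py z1; python3 -c "
from h import *
c,g=wcam('z1')
for P in([.385,-.279,.035],[.492,-.276,.035],[.602,-.276,.035]):
  u=proj(c,P)[0].astype(int)
  if u[1]<384: face('z1',(int(u[0]),int(u[1])),12)"
echo '[[[0.085, 0, 0.05, -0.02, 0, 0, 0], [0.085, 0, 0.1, -0.04, 0, 0, 0], [0.085, 0, 0.15, -0.05, 0, 0, 0], [0.085, 0, 0.2, -0.06, 0, 0, 0], [0.085, 0, 0.25, -0.06, 0, 0, 0], [0.085, 0, 0.3, -0.06, 0, 0, 0], [0.085, 0, 0.35, -0.06, 0, 0, 0], [0.085, 0, 0.4, -0.06, 0, 0, 0]]]' | python3 steer.py; echo '[[[0.085, 0, 0.05, 0, 0, 0, 0], [0.085, 0, 0.1, 0, 0, 0, 0], [0.085, 0, 0.15, 0, 0, 0, 0], [0.085, 0, 0.2, 0, 0, 0, 0], [0.085, 0, 0.2, 0, 0, 0, 0], [0.085, 0, 0.2, 0, 0, 0, 0]]]' | python3 steer.py; python3 shot.py fin top 125 140 395 295
```

```text
time_s: 73.5
ee_pos: [0.4048, -0.2781, 0.22]
eef_rot: [-0.0, 1.0, -0.003, 0.005]
contact_force: [1.0, -1.2, 0.0]
width: 0.085
finger_force: 0.0
[ 0.4048 -0.2781  0.22  ] [[-1.0, -0.001, 0.01], [-0.001, 1.0, -0.006], [-0.01, -0.006, -1.0]] [ 1.08  0.39 -0.73  2.12  0.38  0.75  1.68]
[[230.0, 139.0], [282.0, 139.0], [227.0, 147.0], [285.0, 144.0]] foot [0.4016, -0.277, 0.002, 0.0572] rim [0.3979, -0.276, 0.053, 0.0543]
[[234.0, 231.0], [282.0, 232.0], [230.0, 250.0], [284.0, 251.0]] foot [0.5123, -0.2747, -0.02, 0.0585] rim [0.5072, -0.276, -0.017, 0.0567]
[[236.0, 307.0], [279.0, 308.0], [232.0, 334.0], [280.0, 335.0]] foot [0.6222, -0.275, -0.023, 0.0575] rim [0.6159, -0.2769, -0.021, 0.056]
time_s: 74.35
ee_pos: [0.3996, 0.1146, 0.2739]
eef_rot: [-0.0, 1.0, -0.001, -0.0]
contact_force: [0.8, -0.7, 0.0]
width: 0.085
finger_force: 0.0
time_s: 74.95
ee_pos: [0.3993, 0.3144, 0.2735]
eef_rot: [-0.003, 1.0, -0.001, -0.001]
contact_force: [-0.0, -0.6, 0.1]
width: 0.085
finger_force: 0.0
scale 2.888888888888889
```

View pics/fin.png

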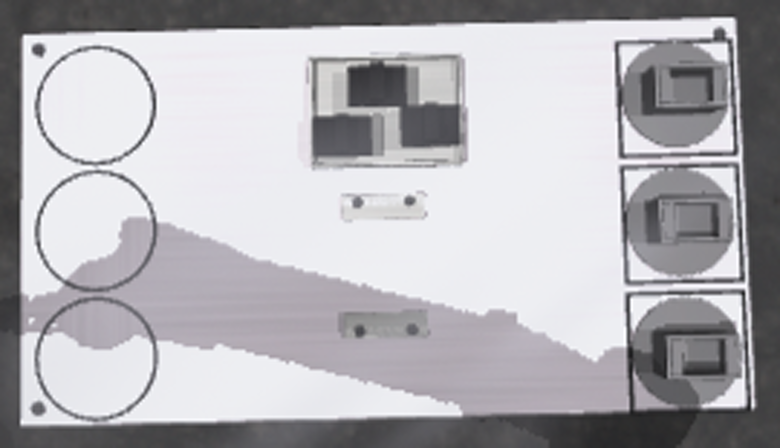

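The final view shows three open pots inside the squares at (677,95), (681,222) and (685,350). All three stoppers stand in the tray at (345,135), (378,85) and (430,125), and the arm is clear.

```bash
python3 -c "
from plant import manip
print(manip.sign_off())"
```

```text
the job is handed in; nothing more can be done
None
```

The job is handed in at about 75 s of the 210 s: all three pots are open and upright inside their square marks, the three stoppers stand in the steel tray, and the bottle and beaker were left alone; on the first pot the stopper jammed twice (peak pull about 57 N) before it came out.

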